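# Load the block-printing jig and lock it with its pin

## Task

Load the jig for printing: seat every wooden block on the bench fully down and flat in a recess of its own outline. Only when all of them are loaded, draw the locking pin out of its upright holder and push it into the hole in the jig's boss until its collar rests on the boss. Leave the ink jar, the tape roll and the ink tin undisturbed.

Things in the scene. Friction and masses are not known exactly. Their poses are not given: they have to be found in the camera images.
- round0: loose plain beech block, round disc, 56 mm across, 16 mm thick, about 30 g, lying flat; may be absent. Origin at its centre (8 mm above its underside); z is its thickness; both faces are alike.
- round1: loose plain beech block, round disc, 56 mm across, 16 mm thick, about 30 g, lying flat; may be absent. Origin at its centre (8 mm above its underside); z is its thickness; both faces are alike.
- square0: loose plain beech block, square, 50 x 50 mm, sides along its x and y, 16 mm thick, about 30 g, lying flat; may be absent. Origin at its centre (8 mm above its underside); z is its thickness; both faces are alike.
- square1: loose plain beech block, square, 50 x 50 mm, sides along its x and y, 16 mm thick, about 30 g, lying flat; may be absent. Origin at its centre (8 mm above its underside); z is its thickness; both faces are alike.
- oblong0: loose plain beech block, oblong, 66 mm long (its x) by 36 mm wide (its y), 16 mm thick, about 30 g, lying flat; may be absent. Origin at its centre (8 mm above its underside); z is its thickness; both faces are alike.
- oblong1: loose plain beech block, oblong, 66 mm long (its x) by 36 mm wide (its y), 16 mm thick, about 30 g, lying flat; may be absent. Origin at its centre (8 mm above its underside); z is its thickness; both faces are alike.
- jig: printing jig: blue-painted plate 180 (its x) x 260 (its y) x 20 mm, fixed at a slight angle; origin: centre of its underside, z up. Six recesses, 6 mm deep, 2 mm chamfers; rows at x = -44 and 44 mm, columns round y = -83, square 0, oblong 83 mm. A seated block stands 10 mm proud, its centre 2 mm above the top. At y = 170 mm a steel boss, 44 x 44 mm, 50 mm high, with the pin hole.
- round_recess0 (a point): centre of the mouth of the round recess, 60 mm across, 6 mm deep, in the row nearer the robot; level with the jig's top, 20 mm above the bench; axes as the jig's. Either round block may go in it.
- round_recess1 (a point): centre of the mouth of the round recess, 60 mm across, 6 mm deep, in the row farther from the robot; level with the jig's top, 20 mm above the bench; axes as the jig's. Either round block may go in it.
- square_recess0 (a point): centre of the mouth of the square recess, 54 x 54 mm, sides along the jig's x and y, 6 mm deep, in the row nearer the robot; level with the jig's top, 20 mm above the bench; axes as the jig's. Either square block may go in it.
- square_recess1 (a point): centre of the mouth of the square recess, 54 x 54 mm, sides along the jig's x and y, 6 mm deep, in the row farther from the robot; level with the jig's top, 20 mm above the bench; axes as the jig's. Either square block may go in it.
- oblong_recess0 (a point): centre of the mouth of the oblong recess, 70 mm along the jig's x by 40 mm along its y, 6 mm deep, in the row nearer the robot; level with the jig's top, 20 mm above the bench; axes as the jig's. Either oblong block may go in it.
- oblong_recess1 (a point): centre of the mouth of the oblong recess, 70 mm along the jig's x by 40 mm along its y, 6 mm deep, in the row farther from the robot; level with the jig's top, 20 mm above the bench; axes as the jig's. Either oblong block may go in it.
- pin_hole (a point): centre of the mouth of the upright pin hole in the jig's boss, 50 mm above the bench; 16.5 mm across with a 2 mm chamfer, 50 mm deep (right through to the bench).
- holder: upright steel tube fixed to the bench, 34 mm across (52 mm foot), 60 mm high, with a 22 mm bore, in which the locking pin stands at the start. Origin at the centre of its underside.
- pin: loose locking pin, 120 g, 144 mm long, upright; origin: centre of its collar's underside, z up. Below: steel shank 14 mm across, 48 mm long, last 8 mm tapered. Above: collar 30 mm across, 6 mm thick, then a black round handle 22 mm across, from 6 to 96 mm above the origin. Home, the collar rests on the mouth of holder or hole; in the holder it may stand 4 mm off-centre.
- ink_jar: bystander: white ink jar with black cap, 72 mm across, 85 mm high; origin at the centre of its underside.
- tape_roll: bystander: roll of tape lying flat, 90 mm across, 25 mm high; origin at the centre of its underside.
- ink_tin: bystander: flat steel ink tin with a lid, 60 mm across, 40 mm high; origin at the centre of its underside.
Not all that is in view belongs to the job. Leave any black look-alike of the square1 alone. Leave any yellow look-alike of the oblong0 alone.

How it is judged:
By the outcome, as a careful person would: the job done as asked, in the order asked, and still so for the second after the job is handed in, with the robot touching nothing.
Of round0, round1, square0, square1, oblong0, oblong1 only 5 to 6 are there at a start; the rules pass over those that are not, and their reading is None.
At some moment in a run one of round0, round1, square0, square1, oblong0, oblong1 may be knocked a few centimetres aside while the robot is not near it.
It also fails if it takes over 210 s, if anything falls off the work surface, if the arm or the gripper's body presses on something with over 40 N, if the wrist force passes 120 N, or if a joint passes its speed limit or range.

## Robot

A 6-joint arm with a two-finger parallel gripper is mounted at the origin on the work surface. World frame = base frame: x ahead of the robot, y to its left, z up, the work surface at z = 0. Lengths are in m, angles in degrees, forces in N, time in s.
With the tool pointing down it reaches from about 0.325 to 0.9 m from the base axis. Payload 6.1 kg.
Tool frame: the origin (TCP) lies between the finger pads; the fingertips stand 11 mm ahead of it and the grasp point (between the pads) lies 8 mm behind it; z points along the fingers, y is the line along which they close (so a half turn about z gives the same grasp; the last joint's range is limited). The gripper opens to 87 mm and grips with 3 to 60 N. Pads are 19 mm wide; open, the fingers measure 117 mm over their backs; the gripper's body (75 mm by 190 mm) begins 51 mm behind the grasp point.
Start: joints at [67.718, 12.628, 87.462, -0, 79.91, -7.225], TCP at [0.162, 0.604, 0.234] pointing down, gripper open.
Joint ranges: [-170.65, 170.65], [-52.31, 119.04], [5.05, 147.46], [-71.25, 251.25], [11.57, 151.72], [-153.62, 153.62]. Speed limits (degrees/s): [147.25, 147.25, 172.46, 180, 180, 180].

## Interface

Orientations are given as [roll, pitch, yaw] about the fixed x, y, z axes, in that order (R = Rz(yaw) Ry(pitch) Rx(roll)).
In Python, from plant import manip, camera, get_calibration gives the robot as it stands.
- The arm moves only by the tool step_arm, never from a script. Its argument "increments" is a list of rows, each an object with "jaw": the opening, from -1 (shut) to 1 (fully open); "offset": the shift along the tool's x, y, z in units of 20 cm (1.0 is 20 cm), a list of three; "roll": the turn about the tool's z in units of 60 degrees (1.0 is 60 degrees). A call has 1 to 5 rows; each row shifts and turns the commanded pose from where the row before left it, along the tool's axes as they then stand; what a row does not reach is not made up. A row lasts 1/10 s, in which the tool goes at most 50 mm and 8.59 degrees, less where a joint would pass 70% of its speed; a pose out of reach is approached as far as the arm can. A call with a number of a shift or a turn outside -1 to 1 is refused whole. A call with a gripper value outside its range is refused whole. The fingers move at their own pace and stop on an object; "grip_force" is the grip in N (left out, the last holds). Time passes only in rows, so rows that do not move let the fingers close. It gives the time, the measured TCP pose, the force, the opening and the grip force at its end, in the units of the state.
- manip.get_state(): the state, without advancing time (a new reading comes with each control period).
- camera(name): name is "scene" or "top"; returns (picture, depth): 480x640x3 uint8, red, green, blue; 480x640 float32, m along the optical axis (not along the pixel's ray), 0 where there is no reading.
- get_calibration(name): a dict with "fx", "fy", "cx", "cy" (pixels), "rvec" (rotation vector, rad) and "tvec" (3), from world to camera coordinates, as OpenCV has them. Camera axes: x right, y down, z forward; pixel columns grow to the right and rows downward; lengths in m; the calibration is good to about 2 mm. A picture is of the moment at which its call begins. get_calibration takes no time and is no camera call.
- manip.finish_job(): hands the job in; it is judged then, once.
The state is a dict: "t": time; "joints": joint angles; "qd": joint speeds; "tau": joint torques, N m; "tcp_pos": TCP position; "tool_rot": TCP orientation; "force": force on the tool from outside, world axes, zero at the start; "wrist_torque": the same for the moment, N m; "grip_width": opening from 0.0 (shut) to 1.0 (fully open); "gripper_force": force on a finger pad.
Only numpy, scipy, OpenCV 4.12 (cv2) and the standard library are available. Lean on these libraries where they do the work, as an engineer would, in place of code of your own. Each camera call takes 0.05 s, during which the arm holds its last target. There are 200 camera calls.

## Working session

There is one attempt and no reset: what is moved stays moved. The work goes in short steps, Python scripts to look and compute and a tool call to move; the robot and the scene stay as the last step left them, time stands still between calls to the robot, and variables do not carry over. Pictures are saved under pics/ and viewed, at most 14 in all, crops included, and the job is handed in when it is done.

Besides the shell and the picture viewer there is one more tool, called after "Call:" as a command line: name --argument value ..., lists and objects as JSON in quotes. step_arm: Moves the arm, as the interface text tells. Its arguments: {"type":"object","properties":{"increments":{"type":"array"},"grip_force":{"type":"number"}},"required":["increments"]}

```bash
mkdir -p pics; ls
cat > h.py <<'E'
import numpy as np, cv2
from plant import manip, camera, get_calibration
def shot(name,fn):
    p,d=camera(name); cv2.imwrite('pics/'+fn+'.png',p[:,:,::-1]); np.savez('pics/'+fn+'.npz',p=p,d=d); return p,d
def world(name,d):
    c=get_calibration(name);R,_=cv2.Rodrigues(np.array(c['rvec'],float));t=np.array(c['tvec'],float).ravel()
    v,u=np.mgrid[:480,:640]
    P=np.stack([(u-c['cx'])/c['fx']*d,(v-c['cy'])/c['fy']*d,d],-1)
    return (P-t)@R
E
python3 - <<'E'
from h import *
for n in('top','scene'):
    p,d=shot(n,n+'0'); c=get_calibration(n);R,_=cv2.Rodrigues(np.array(c['rvec'],float));print(n,c,-R.T@np.array(c['tvec']).ravel())
print(manip.get_state())
E
```

```text
pics
top {'fx': 468.82326279542036, 'fy': 468.82326279542036, 'cx': 326.94705720179076, 'cy': 245.99910536073298, 'rvec': array([ 2.07009694, -2.13629886,  0.23491464]), 'tvec': array([0.04525203, 0.57605014, 1.16561324])} [0.305446   0.03097393 1.26423063]
scene {'fx': 555.0164741904326, 'fy': 555.0164741904326, 'cx': 320.42751680943496, 'cy': 238.69381223063496, 'rvec': array([ 1.7184844 ,  1.95748292, -0.72362726]), 'tvec': array([ 0.07895432, -0.39246861,  1.5590833 ])} [1.29479818 0.11379866 0.9495018 ]
{'t': 0.1, 'joints': array([ 6.77172979e+01,  1.26719177e+01,  8.75201008e+01, -6.65175331e-04,
        7.99099104e+01, -7.22356771e+00]), 'qd': array([ 0.12167952, -0.02562627, -0.16047848, -0.06037227, -0.01742749,
       -0.01921564]), 'tau': array([ 7.80462824e-05, -4.95941913e+01, -3.88524234e+01,  7.01196981e-02,
        5.15822775e-02, -8.76209901e-05]), 'tcp_pos': array([0.16216822, 0.60302842, 0.23252548]), 'tool_rot': array([-1.79898798e+02, -1.21671840e-02,  1.64940972e+02]), 'force': array([ 0.34854818, -0.16589596,  0.0538329 ]), 'wrist_torque': array([ 0.0293591 , -0.02799365, -0.03769389]), 'gripper_force': 0.0, 'grip_width': 1.000468371302304}
```

View pics/top0.png

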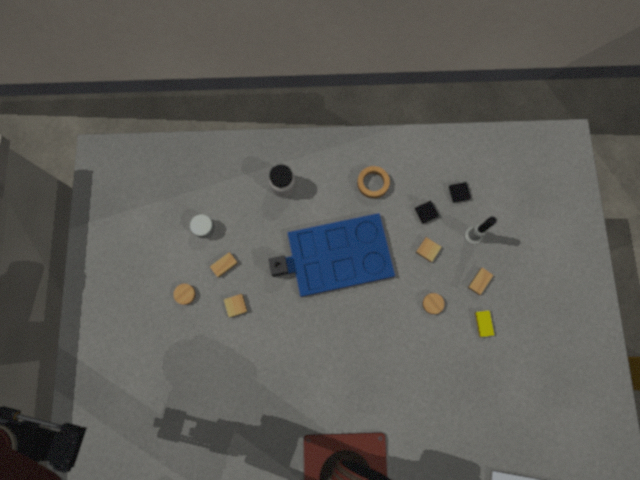

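View pics/scene0.png

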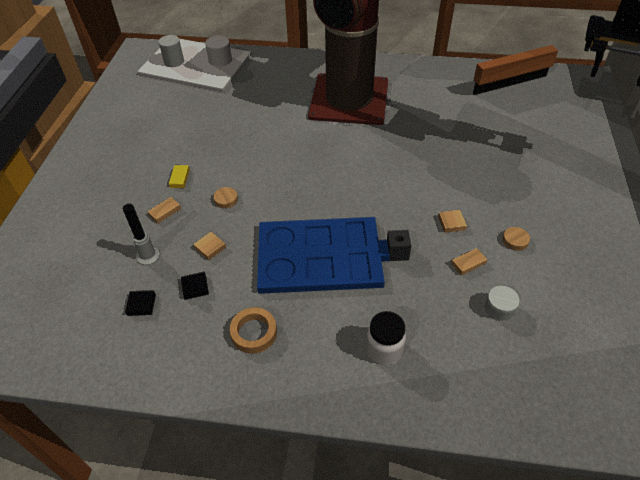

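The top view shows six beech blocks. The rounds are at (184,294) and (433,303), the squares at (235,305) and (429,249), and the oblongs at (224,264) and (481,280).

Things that could be mistaken for them:
- **Black squares:** (427,212) and (459,191)
- **Yellow oblong:** (485,323)
- **Orange tape ring:** (374,182)

The jig is at (341,254) with its boss at (279,266), and the pin is at (480,230). I pick only the beech ones.

```bash
cat >> h.py <<'E'
from scipy.optimize import minimize
S=4
def proj(name,X):
    c=get_calibration(name);K=np.array([[c['fx'],0,c['cx']],[0,c['fy'],c['cy']],[0,0,1.]])
    return cv2.projectPoints(np.asarray(X,float).reshape(-1,1,3),np.array(c['rvec'],float),np.array(c['tvec'],float),K,None)[0][:,0]
def score(p,kind):
    f=cv2.GaussianBlur(p.astype(np.float32),(0,0),.5);r,g,b=f[...,0],f[...,1],f[...,2]
    if kind=='wood': return (r-b)/(r+b+10)
    return (b-r)/(r+b+10)
def wood(p):  # chroma: orange, not yellow
    f=p.astype(np.float32);r,g,b=f[...,0],f[...,1],f[...,2]
    return (((r-b)/(r+b+10)>.18)&(g<.9*r)).astype(np.uint8)
RECT=lambda a,b:np.array([[-a,-b],[a,-b],[a,b],[-a,b]])/2000.
_t=np.linspace(0,2*np.pi,40,endpoint=False);DISC=lambda D:np.c_[np.cos(_t),np.sin(_t)]*D/2000.
SH={'round':DISC(56),'square':RECT(50,50),'oblong':RECT(66,36),'jig':RECT(180,260),'boss':RECT(44,44)}
def prism(sh,q,z0,z1):
    c,s=np.cos(q[2]),np.sin(q[2]);xy=SH[sh]@np.array([[c,s],[-s,c]])+q[:2]
    return np.r_[np.c_[xy,np.full(len(xy),z0)],np.c_[xy,np.full(len(xy),z1)]]
def fit(pics,sh,q0,kind='wood',th=.2,z0=0,z1=.016,half=.06):
    """silhouette fit over pics={cam:image}; q=(x,y,yaw rad)"""
    data=[]
    for n,p in pics.items():
        X=np.array([[q0[0]+a,q0[1]+b,z] for a in(-half,half) for b in(-half,half) for z in(z0,z1)])
        uv=proj(n,X);lo=np.maximum(np.floor(uv.min(0)).astype(int),0);hi=np.minimum(np.ceil(uv.max(0)).astype(int),[639,479])
        s=score(p,kind)[lo[1]:hi[1],lo[0]:hi[0]]
        big=cv2.resize(s,None,fx=S,fy=S,interpolation=cv2.INTER_LINEAR)
        data.append((n,lo,(big>th)))
    def cost(v):
        q=np.array([q0[0]+v[0]*.01,q0[1]+v[1]*.01,q0[2]+v[2]*.2]);e=0
        for n,lo,m in data:
            uv=(proj(n,prism(sh,q,z0,z1))-lo+.5)*S-.5
            im=np.zeros(m.shape,np.uint8)
            cv2.fillConvexPoly(im,cv2.convexHull(np.round(uv*16).astype(np.int32)),1,shift=4)
            e+=(im.astype(bool)^m).sum()/max(im.sum(),1)
        return e
    r=minimize(cost,[0,0,0],method='Nelder-Mead',options=dict(initial_simplex=[[0,0,0],[1,0,0],[0,1,0],[0,0,1]],xatol=.005,fatol=1e-4))
    v=r.x;return np.array([q0[0]+v[0]*.01,q0[1]+v[1]*.01,q0[2]+v[2]*.2]),r.fun
def blob(p,d,name='top'):
    W=world(name,d);m=wood(p);n,l,st,ce=cv2.connectedComponentsWithStats(m)
    return [(ce[i],st[i,4],np.median(W[l==i],0),l==i,W) for i in range(1,n) if 100<st[i,4]<1500]
E
cat > m0.py <<'E'
from h import *
P={n:np.load(f'pics/{n}0.npz')['p'] for n in('top','scene')};d=np.load('pics/top0.npz')['d']
for ce,a,w,m,W in blob(P['top'],d): print(ce.round(1),a,w.round(4))
W=world('top',d)
for u,v in((341,254),(320,200),(279,266),(475,237),(490,222),(281,176),(374,170)): print((u,v),W[v,u].round(4),P['top'][v,u])
p=P['top']
print(p[255,225],p[303,235],p[312,236],p[350,350])
cv2.imwrite('pics/crop0.png',cv2.resize(np.hstack([p[180:340,160:300],p[180:340,400:520]]),None,fx=3,fy=3,interpolation=cv2.INTER_NEAREST)[:,:,::-1])
E
python3 m0.py
```

```text
[373.3 181.5] 538 [ 0.7678 -0.1089  0.0251]
[427.8 249. ] 318 [ 0.5707 -0.2471  0.0173]
[223.3 264.4] 339 [0.5464 0.3091 0.0164]
[480.4 280.9] 352 [ 0.4788 -0.3813  0.0172]
[184.  293.7] 351 [0.4695 0.4125 0.0166]
[433.2 303.2] 359 [ 0.4236 -0.25    0.0168]
[236.  304.8] 329 [0.4357 0.2731 0.0164]
[634.8 371.1] 309 [ 0.2164 -0.9795 -0.3474]
[ 19.5 463.8] 1174 [0.1677 0.4548 0.5737]
[350.5 470.6] 154 [0.0954 0.0011 0.3538]
[339. 475.] 129 [0.0873 0.021  0.3427]
(341, 254) [ 0.5629 -0.0103  0.0245] [ 35  65 111]
(320, 200) [0.7241 0.0423 0.005 ] [114 115 111]
(279, 266) [ 0.5402  0.1601 -0.0018] [54 55 53]
(475, 237) [ 0.5953 -0.3719  0.0379] [59 62 58]
(490, 222) [ 0.6032 -0.3725  0.1588] [28 28 27]
(281, 176) [0.7673 0.1437 0.087 ] [21 26 23]
(374, 170) [ 0.8013 -0.1122  0.0243] [123  96  59]
[142 124  91] [157 127  83] [157 131  86] [112 112 106]
```

View pics/crop0.png

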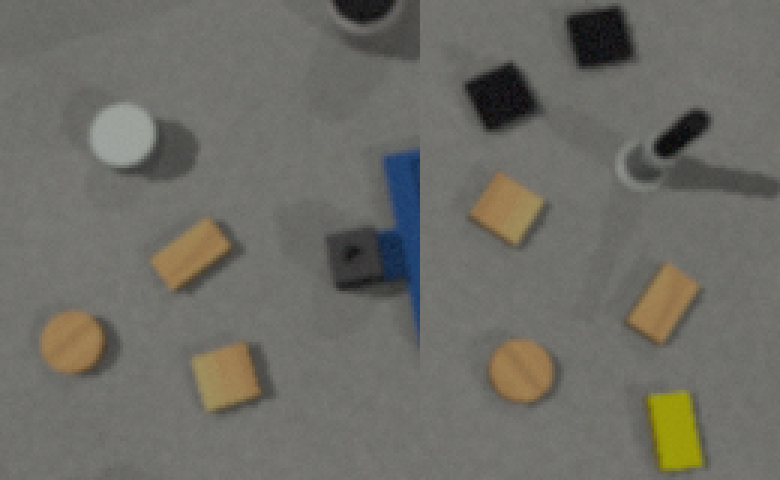

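The crop confirms the six plain wooden blocks, separate from the black squares and the yellow oblong. Next I fit the poses.

```bash
cat > m1.py <<'E'
from h import *
P={n:np.load(f'pics/{n}0.npz')['p'] for n in('top','scene')}
for n,th in(('top',.17),('scene',.17)):
    s=score(P[n],'wood');print(n,np.percentile(s,[50,90]))
Q={'round0':(.4695,.4125,0),'round1':(.4236,-.25,0),'square0':(.4357,.2731,.1),'square1':(.5707,-.2471,.6),'oblong0':(.5464,.3091,-.8),'oblong1':(.4788,-.3813,-.6)}
one={n:{n:P[n]} for n in P}
for k,q in Q.items():
    best=None
    for dy in (0,.4,-.4):
        r=fit(P,k[:-1],(q[0],q[1],q[2]+dy),th=.1,half=.05)
        if best is None or r[1]<best[1]: best=r
    a=[fit(one[n],k[:-1],best[0],th=.1,half=.05) for n in one]
    print(k,*[np.r_[x[0][:2],np.degrees(x[0][2])].round(4).tolist()+[round(x[1],3)] for x in[best]+a])
for pics in(P,one['top'],one['scene']):
    q,e=fit(pics,'jig',(.555,-.005,.15),kind='blue',th=.15,z1=.02,half=.17);print('jig',q[:2].round(4),np.degrees(q[2]).round(2),round(e,3))
    c,s=np.cos(q[2]),np.sin(q[2]);print('hole',q[:2]+[-.17*s,.17*c])
E
python3 m1.py
```

```text
top [0.02177976 0.06392181]
scene [0.04033748 0.14552753]
round0 [0.4697, 0.4155, -15.7984, np.float64(0.13)] [0.471, 0.4151, -17.5415, np.float64(0.042)] [0.4679, 0.4164, -12.9845, np.float64(0.031)]
round1 [0.4232, -0.2501, 8.0296, np.float64(0.17)] [0.4246, -0.2518, 10.1955, np.float64(0.059)] [0.4226, -0.2485, 16.782, np.float64(0.036)]
square0 [0.4345, 0.2781, 16.3529, np.float64(0.144)] [0.4359, 0.2772, 16.6178, np.float64(0.061)] [0.4333, 0.2789, 16.5555, np.float64(0.027)]Traceback (most recent call last):
  File "m1.py", line 12, in <module>
    a=[fit(one[n],k[:-1],best[0],th=.1,half=.05) for n in one]
       ~~~^^^^^^^^^^^^^^^^^^^^^^^^^^^^^^^^^^^^^^
  File "h.py", line 45, in fit
    r=minimize(cost,[0,0,0],method='Nelder-Mead',options=dict(initial_simplex=[[0,0,0],[1,0,0],[0,1,0],[0,0,1]],xatol=.005,fatol=1e-4))
    res = _minimize_neldermead(fun, x0, args, callback, bounds=bounds,
                               **options)
    fxe = func(xe)
    fx = function(np.copy(x), *(wrapper_args + args))
  File "h.py", line 40, in cost
    uv=(proj(n,prism(sh,q,z0,z1))-lo+.5)*S-.5
        ~~~~^^^^^^^^^^^^^^^^^^^^^
  File "h.py", line 13, in proj
    c=get_calibration(name);K=np.array([[c['fx'],0,c['cx']],[0,c['fy'],c['cy']],[0,0,1.]])
ValueError: time passes only in moves, steps and waits
```

```bash
sed -i "s/^from plant import.*/from plant import manip, camera, get_calibration as _gc\nfrom functools import lru_cache\nget_calibration=lru_cache(None)(_gc)/" h.py; python3 m1.py
```

```text
top [0.02177976 0.06392181]
scene [0.04033748 0.14552753]
round0 [0.4697, 0.4155, -15.7984, np.float64(0.13)] [0.471, 0.4151, -17.5415, np.float64(0.042)] [0.4679, 0.4164, -12.9845, np.float64(0.031)]
round1 [0.4232, -0.2501, 8.0296, np.float64(0.17)] [0.4246, -0.2518, 10.1955, np.float64(0.059)] [0.4226, -0.2485, 16.782, np.float64(0.036)]
square0 [0.4345, 0.2781, 16.3529, np.float64(0.144)] [0.4359, 0.2772, 16.6178, np.float64(0.061)] [0.4333, 0.2789, 16.5555, np.float64(0.027)]
square1 [0.5711, -0.2487, 54.1361, np.float64(0.185)] [0.5723, -0.2504, 54.5149, np.float64(0.061)] [0.5699, -0.2479, 54.2292, np.float64(0.033)]
oblong0 [0.5462, 0.3115, -54.2781, np.float64(0.153)] [0.5479, 0.3107, -55.6865, np.float64(0.074)] [0.5448, 0.3125, -54.9002, np.float64(0.032)]
oblong1 [0.4792, -0.3817, -37.477, np.float64(0.186)] [0.4805, -0.3838, -37.0838, np.float64(0.058)] [0.4789, -0.3807, -37.2852, np.float64(0.051)]
jig [ 0.5648 -0.0064] 10.52 0.076
hole [0.53371184 0.16069173]
jig [ 0.566  -0.0084] 10.28 0.025
hole [0.53567965 0.15891642]
jig [ 0.5637 -0.0063] 10.38 0.027
hole [0.53303865 0.16091885]
```

```bash
cat > plan.py <<'E'
# usage: plan.py "x y z yaw" ["x y z yaw" ...]: rows from the measured pose, rounded, in tool axes
import sys,json,math; from h import *
s=manip.get_state();p=np.array(s['tcp_pos']);y=s['tool_rot'][2]
print('at',p.round(4),round(y,2),'rp',s['tool_rot'][:2].round(2),'F',np.round(s['force'],1),'w',round(s['grip_width']*87,1),'t',s['t'])
for a in sys.argv[1:]:
    g=np.array([float(v) for v in a.split()]);dy=(g[3]-y+180)%360-180
    n=max(1,math.ceil(np.linalg.norm(g[:3]-p)/.046),math.ceil(abs(dy)/8));rows=[]
    for i in range(n):
        R=np.array([[math.cos(math.radians(y)),math.sin(math.radians(y)),0],[math.sin(math.radians(y)),-math.cos(math.radians(y)),0],[0,0,-1]])
        o=np.round(R.T@((g[:3]-p)/(n-i))/.2,3)+0.;r=round(-((g[3]-y+180)%360-180)/(n-i)/60,3)
        rows.append((o.tolist(),r));p=p+R@o*.2;y-=r*60
    print(a);[print(' ',o,r) for o,r in rows]
E
python3 plan.py "0.47 0.4155 0.1 100.4" "0.47 0.4155 0.019 100.4"
```

```text
at [0.1622 0.603  0.2325] 164.94 rp [-1.799e+02 -1.000e-02] F [ 0.3 -0.2  0.1] w 87.0 t 0.1
0.47 0.4155 0.1 100.4
  [-0.192, -0.056, 0.074] 0.12
  [-0.198, -0.032, 0.074] 0.119
  [-0.2, -0.007, 0.074] 0.12
  [-0.199, 0.018, 0.073] 0.119
  [-0.196, 0.043, 0.074] 0.12
  [-0.189, 0.067, 0.073] 0.119
  [-0.179, 0.09, 0.074] 0.12
  [-0.166, 0.112, 0.073] 0.119
  [-0.15, 0.132, 0.074] 0.12
0.47 0.4155 0.019 100.4
  [0.0, 0.0, 0.202] -0.0
  [0.0, 0.0, 0.203] -0.0
```

Call:
step_arm --increments '[{"jaw":1,"offset":[-0.192,-0.056,0.074],"roll":0.12},{"jaw":1,"offset":[-0.198,-0.032,0.074],"roll":0.119},{"jaw":1,"offset":[-0.2,-0.007,0.074],"roll":0.12},{"jaw":1,"offset":[-0.199,0.018,0.073],"roll":0.119},{"jaw":1,"offset":[-0.196,0.043,0.074],"roll":0.12}]' --grip_force 20

```text
t: 0.6
tcp_pos: [0.3342, 0.4981, 0.1588]
tool_rot: [-180.0, 0.0, 128.8]
force: [-0.0, 0.2, 0.8]
grip_width: 1.002
gripper_force: 0.0
```

Call:
step_arm --increments '[{"jaw":1,"offset":[-0.189,0.067,0.073],"roll":0.119},{"jaw":1,"offset":[-0.179,0.09,0.074],"roll":0.12},{"jaw":1,"offset":[-0.166,0.112,0.073],"roll":0.119},{"jaw":1,"offset":[-0.15,0.132,0.074],"roll":0.12},{"jaw":1,"offset":[0,0,0],"roll":0}]'

```text
t: 1.1
tcp_pos: [0.4727, 0.412, 0.098]
tool_rot: [-179.8, 0.2, 99.9]
force: [0.3, 0.5, -0.2]
grip_width: 1.001
gripper_force: 0.0
```

```bash
python3 plan.py "0.47 0.4155 0.019 100.4"
```

```text
at [0.4727 0.412  0.098 ] 99.94 rp [-1.7984e+02  1.7000e-01] F [ 0.3  0.5 -0.2] w 87.0 t 1.1
0.47 0.4155 0.019 100.4
  [0.01, -0.005, 0.197] -0.004
  [0.01, -0.005, 0.198] -0.004
```

Call:
step_arm --increments '[{"jaw":1,"offset":[0,0,0.09],"roll":0},{"jaw":1,"offset":[0,0,0.1],"roll":0},{"jaw":1,"offset":[0,0,0.1],"roll":0},{"jaw":1,"offset":[0,0,0],"roll":0},{"jaw":1,"offset":[0,0,0],"roll":0}]'

```text
t: 1.6
tcp_pos: [0.4694, 0.4161, 0.0428]
tool_rot: [-179.9, 0.0, 100.4]
force: [0.2, 0.2, 0.2]
grip_width: 1.0
gripper_force: 0.0
```

```bash
python3 plan.py "0.47 0.4155 0.019 100.4"
```

```text
at [0.4694 0.4161 0.0428] 100.44 rp [-1.7993e+02  2.0000e-02] F [0.2 0.2 0.2] w 87.0 t 1.6
0.47 0.4155 0.019 100.4
  [-0.004, 0.002, 0.119] 0.001
```

Call:
step_arm --increments '[{"jaw":1,"offset":[-0.002,0.001,0.119],"roll":0},{"jaw":1,"offset":[0,0,0],"roll":0},{"jaw":-1,"offset":[0,0,0],"roll":0},{"jaw":-1,"offset":[0,0,0],"roll":0},{"jaw":-1,"offset":[0,0,0],"roll":0}]'

```text
t: 2.1
tcp_pos: [0.4712, 0.4163, 0.0206]
tool_rot: [179.9, -0.0, 100.4]
force: [-0.3, 0.5, -0.2]
grip_width: 0.808
gripper_force: 0.0
```

Call:
step_arm --increments '[{"jaw":-1,"offset":[0,0,0],"roll":0},{"jaw":-1,"offset":[0,0,0],"roll":0},{"jaw":-1,"offset":[0,0,0],"roll":0},{"jaw":-1,"offset":[0,0,0],"roll":0}]'

```text
t: 2.5
tcp_pos: [0.4707, 0.4159, 0.0197]
tool_rot: [180.0, -0.0, 100.4]
force: [-0.9, -0.0, 3.8]
grip_width: 0.633
gripper_force: 20.0
```

```bash
python3 plan.py "0.47 0.4155 0.12 100.4" "0.5365 -0.096 0.12 100.4" "0.5365 -0.096 0.0345 100.4"
```

```text
at [0.4707 0.4159 0.0197] 100.38 rp [ 1.7997e+02 -2.0000e-02] F [-0.9 -0.   3.8] w 55.1 t 2.5
0.47 0.4155 0.12 100.4
  [0.0, -0.001, -0.167] -0.0
  [-0.001, -0.001, -0.167] -0.0
  [0.0, -0.002, -0.168] -0.0
0.5365 -0.096 0.12 100.4
  [-0.215, -0.011, 0.0] -0.0
  [-0.215, -0.011, 0.0] -0.0
  [-0.215, -0.011, 0.0] -0.0
  [-0.215, -0.011, 0.0] -0.0
  [-0.214, -0.011, 0.0] -0.0
  [-0.215, -0.011, 0.0] -0.0
  [-0.214, -0.011, 0.0] -0.0
  [-0.215, -0.011, 0.0] -0.0
  [-0.214, -0.011, 0.0] -0.0
  [-0.215, -0.012, 0.0] -0.0
  [-0.214, -0.011, 0.0] -0.0
  [-0.215, -0.012, 0.0] -0.0
0.5365 -0.096 0.0345 100.4
  [0.0, 0.0, 0.214] -0.0
  [0.0, 0.0, 0.214] -0.0
```

Call:
step_arm --increments '[{"jaw":-1,"offset":[0,-0.001,-0.167],"roll":0},{"jaw":-1,"offset":[0,-0.001,-0.167],"roll":0},{"jaw":-1,"offset":[0,-0.002,-0.168],"roll":0},{"jaw":-1,"offset":[-0.215,-0.011,0],"roll":0},{"jaw":-1,"offset":[-0.215,-0.011,0],"roll":0}]'

```text
t: 3.0
tcp_pos: [0.4816, 0.3305, 0.1212]
tool_rot: [179.8, -0.0, 100.5]
force: [1.0, 0.5, -0.7]
grip_width: 0.63
gripper_force: 20.0
```

Call:
step_arm --increments '[{"jaw":-1,"offset":[-0.215,-0.011,0],"roll":0},{"jaw":-1,"offset":[-0.215,-0.011,0],"roll":0},{"jaw":-1,"offset":[-0.215,-0.011,0],"roll":0},{"jaw":-1,"offset":[-0.215,-0.011,0],"roll":0},{"jaw":-1,"offset":[-0.215,-0.011,0],"roll":0}]'

```text
t: 3.5
tcp_pos: [0.5086, 0.115, 0.1194]
tool_rot: [180.0, 0.0, 100.4]
force: [0.5, -0.5, 0.3]
grip_width: 0.633
gripper_force: 20.0
```

Call:
step_arm --increments '[{"jaw":-1,"offset":[-0.215,-0.011,0],"roll":0},{"jaw":-1,"offset":[-0.214,-0.011,0],"roll":0},{"jaw":-1,"offset":[-0.214,-0.012,0],"roll":0},{"jaw":-1,"offset":[-0.214,-0.011,0],"roll":0},{"jaw":-1,"offset":[-0.214,-0.012,0],"roll":0}]'

```text
t: 4.0
tcp_pos: [0.536, -0.0978, 0.1194]
tool_rot: [180.0, -0.0, 100.4]
force: [1.2, 0.3, 0.1]
grip_width: 0.635
gripper_force: 20.0
```

Call:
step_arm --increments '[{"jaw":-1,"offset":[0,0,0.125],"roll":0},{"jaw":-1,"offset":[0,0,0.125],"roll":0},{"jaw":-1,"offset":[0,0,0],"roll":0},{"jaw":-1,"offset":[0,0,0],"roll":0},{"jaw":-1,"offset":[0,0,0],"roll":0}]'

```text
t: 4.5
tcp_pos: [0.5371, -0.096, 0.0709]
tool_rot: [179.9, 0.1, 100.4]
force: [-0.6, 0.4, 0.3]
grip_width: 0.633
gripper_force: 20.0
```

```bash
python3 plan.py "0.5365 -0.096 0.0345 100.4"
python3 - <<'E'
from h import *
shot('scene','s1'); shot('top','t1')
E
```

```text
at [ 0.5371 -0.096   0.0709] 100.42 rp [1.799e+02 6.000e-02] F [-0.6  0.4  0.3] w 55.1 t 4.5
0.5365 -0.096 0.0345 100.4
  [0.001, -0.003, 0.182] 0.0
```

View pics/s1.png

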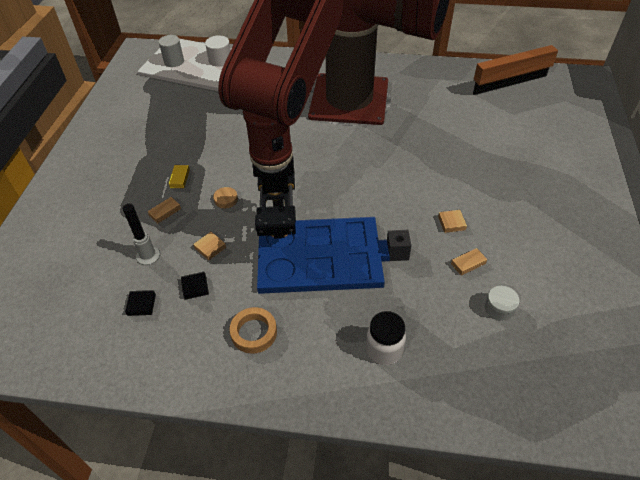

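The gripper holds the disc over the near round recess at (278,238). I descend and watch the force.

Call:
step_arm --increments '[{"jaw":-1,"offset":[0,-0.003,0.1],"roll":0},{"jaw":-1,"offset":[0,0,0.05],"roll":0},{"jaw":-1,"offset":[0,0,0.03],"roll":0},{"jaw":-1,"offset":[0,0,0],"roll":0},{"jaw":-1,"offset":[0,0,0],"roll":0}]'

```text
t: 5.1
tcp_pos: [0.5358, -0.0961, 0.0339]
tool_rot: [180.0, 0.0, 100.4]
force: [0.5, -0.3, 0.5]
grip_width: 0.632
gripper_force: 20.0
```

Call:
step_arm --increments '[{"jaw":0.6,"offset":[0,0,0],"roll":0},{"jaw":0.6,"offset":[0,0,0],"roll":0},{"jaw":0.6,"offset":[0,0,0],"roll":0},{"jaw":0.6,"offset":[0,0,-0.1],"roll":0},{"jaw":0.6,"offset":[0,0,-0.2],"roll":0}]'

```text
t: 5.6
tcp_pos: [0.5326, -0.0952, 0.0909]
tool_rot: [-179.6, -0.2, 100.4]
force: [-0.2, -0.5, -1.0]
grip_width: 0.796
gripper_force: 0.0
```

```bash
python3 plan.py "0.5365 -0.096 0.12 100.4" "0.5365 0.278 0.12 106.5" "0.4345 0.278 0.12 106.5"
```

```text
at [ 0.5326 -0.0952  0.0909] 100.37 rp [-179.63   -0.21] F [-0.2 -0.5 -1. ] w 69.2 t 5.6
0.5365 -0.096 0.12 100.4
  [-0.007, 0.018, -0.146] -0.0
0.5365 0.278 0.12 106.5
  [0.204, 0.037, 0.0] -0.011
  [0.204, 0.04, 0.0] -0.011
  [0.203, 0.042, 0.0] -0.011
  [0.203, 0.045, 0.0] -0.012
  [0.202, 0.047, 0.0] -0.011
  [0.202, 0.049, 0.0] -0.012
  [0.201, 0.052, 0.0] -0.011
  [0.201, 0.054, 0.0] -0.012
  [0.2, 0.057, 0.0] -0.011
0.4345 0.278 0.12 106.5
  [0.048, -0.163, 0.0] -0.0
  [0.049, -0.163, 0.0] -0.0
  [0.048, -0.163, 0.0] -0.0
```

```bash
cat > patch.py <<'E'
s=open('plan.py').read()
s=s.replace("for a in sys.argv[1:]:\n","A=sys.argv[1:]\nif A[0][0]=='f': f=[float(v) for v in A.pop(0)[1:].split()];p=np.array(f[:3]);y=f[3]\nfor a in A:\n")
open('plan.py','w').write(s)
E
python3 patch.py; python3 plan.py "f .536 -.096 .0945 100.4" "0.4345 0.278 0.1 106.5" "0.4345 0.278 0.019 106.5"
python3 - <<'E'
from h import *
P={n:shot(n,n+'2')[0] for n in('top','scene')}
print('rec0',fit(P,'round',(.5365,-.096,0),th=.1,z0=.02,z1=.03,half=.05))
print('sq0',fit(P,'square',(.4345,.278,.285),th=.1,half=.05))
E
```

```text
at [ 0.5326 -0.0952  0.0909] 100.37 rp [-179.63   -0.21] F [-0.2 -0.5 -1. ] w 69.2 t 5.6
0.4345 0.278 0.1 106.5
  [0.215, -0.018, -0.003] -0.011
  [0.215, -0.015, -0.003] -0.011
  [0.215, -0.013, -0.003] -0.011
  [0.215, -0.011, -0.003] -0.011
  [0.215, -0.008, -0.003] -0.012
  [0.215, -0.005, -0.003] -0.011
  [0.215, -0.003, -0.003] -0.012
  [0.215, 0.0, -0.003] -0.011
  [0.215, 0.002, -0.003] -0.012
0.4345 0.278 0.019 106.5
  [0.0, 0.0, 0.202] 0.0
  [0.0, 0.0, 0.203] 0.0
rec0 (array([ 0.53818354, -0.09492318,  0.05802528]), np.float64(3.2662230935651793))
sq0 (array([0.434198  , 0.2781711 , 0.27692071]), np.float64(0.14567639315246325))
```

Call:
step_arm --increments '[{"jaw":1,"offset":[0.215,-0.018,-0.003],"roll":-0.011},{"jaw":1,"offset":[0.215,-0.015,-0.003],"roll":-0.011},{"jaw":1,"offset":[0.215,-0.013,-0.003],"roll":-0.011},{"jaw":1,"offset":[0.215,-0.011,-0.003],"roll":-0.011},{"jaw":1,"offset":[0.215,-0.008,-0.003],"roll":-0.012}]'

```text
t: 6.2
tcp_pos: [0.4786, 0.1132, 0.0966]
tool_rot: [180.0, 0.0, 103.7]
force: [0.9, 0.6, -0.2]
grip_width: 0.994
gripper_force: 0.0
```

Call:
step_arm --increments '[{"jaw":1,"offset":[0.215,-0.005,-0.003],"roll":-0.011},{"jaw":1,"offset":[0.215,-0.003,-0.003],"roll":-0.012},{"jaw":1,"offset":[0.215,0,-0.003],"roll":-0.011},{"jaw":1,"offset":[0.215,0.002,-0.003],"roll":-0.012},{"jaw":1,"offset":[0,0,0.1],"roll":0}]'

```text
t: 6.7
tcp_pos: [0.4351, 0.2833, 0.0816]
tool_rot: [179.6, -0.1, 106.8]
force: [0.3, 0.7, -0.2]
grip_width: 1.002
gripper_force: 0.0
```

Call:
step_arm --increments '[{"jaw":1,"offset":[0,0,0.1],"roll":0},{"jaw":1,"offset":[0,0,0],"roll":0},{"jaw":1,"offset":[0,0,0],"roll":0}]'

```text
t: 7.0
tcp_pos: [0.4339, 0.2776, 0.0588]
tool_rot: [-179.9, 0.0, 106.5]
force: [-0.2, 0.4, 0.4]
grip_width: 1.002
gripper_force: 0.0
```

```bash
python3 plan.py "0.4345 0.278 0.019 106.5";python3 - <<'E'
from h import *
P={n:shot(n,n+'3')[0] for n in('top','scene')}
for f in(P,{'top':P['top']},{'scene':P['scene']}):print('rec0',fit(f,'round',(.5365,-.096,0),th=.1,z0=.02,z1=.03,half=.05))
E
```

```text
at [0.4339 0.2776 0.0588] 106.5 rp [-1.7993e+02  1.0000e-02] F [-0.2  0.4  0.4] w 87.2 t 7.0
0.4345 0.278 0.019 106.5
  [0.001, 0.003, 0.199] -0.0
rec0 (array([ 0.53790771, -0.09582067,  0.19474488]), np.float64(0.12225811899690005))
rec0 (array([ 0.53823945, -0.09762559,  0.16669663]), np.float64(0.03373536095088271))
rec0 (array([ 0.53811614, -0.09496232,  0.12140372]), np.float64(0.013934106003385857))
```

The round disc is seated at (0.538, -0.096), as expected. Next I grip square0.

Call:
step_arm --increments '[{"jaw":1,"offset":[0.001,0.002,0.195],"roll":0},{"jaw":1,"offset":[0,0,0],"roll":0},{"jaw":-1,"offset":[0,0,0],"roll":0},{"jaw":-1,"offset":[0,0,0],"roll":0},{"jaw":-1,"offset":[0,0,0],"roll":0}]'

```text
t: 7.6
tcp_pos: [0.436, 0.2786, 0.0218]
tool_rot: [179.8, -0.0, 106.5]
force: [0.1, -0.2, -0.5]
grip_width: 0.814
gripper_force: 0.0
```

Call:
step_arm --increments '[{"jaw":-1,"offset":[0,0,0],"roll":0},{"jaw":-1,"offset":[0,0,0],"roll":0},{"jaw":-1,"offset":[0,0,0],"roll":0},{"jaw":-1,"offset":[0,0,0],"roll":0},{"jaw":-1,"offset":[0,0,0],"roll":0}]'

```text
t: 8.1
tcp_pos: [0.4348, 0.2783, 0.0204]
tool_rot: [180.0, -0.0, 106.5]
force: [-1.0, -1.1, 5.9]
grip_width: 0.571
gripper_force: 20.0
```

```bash
python3 plan.py "0.4345 0.278 0.1 106.5"  "0.522 -0.0143 0.1 100.4"
```

```text
at [0.4348 0.2783 0.0204] 106.51 rp [179.97  -0.  ] F [-1.  -1.1  5.9] w 49.7 t 8.1
0.4345 0.278 0.1 106.5
  [0.0, -0.001, -0.199] 0.0
  [-0.001, -0.001, -0.199] 0.0
0.522 -0.0143 0.1 100.4
  [-0.218, 0.001, 0.0] 0.015
  [-0.218, 0.004, 0.0] 0.014
  [-0.218, 0.007, 0.0] 0.015
  [-0.218, 0.011, 0.0] 0.014
  [-0.217, 0.014, 0.0] 0.015
  [-0.217, 0.017, 0.0] 0.014
  [-0.217, 0.02, 0.0] 0.015
```

Call:
step_arm --increments '[{"jaw":-1,"offset":[0,-0.001,-0.199],"roll":0},{"jaw":-1,"offset":[-0.001,-0.001,-0.199],"roll":0},{"jaw":-1,"offset":[-0.218,0.001,0],"roll":0.015},{"jaw":-1,"offset":[-0.218,0.004,0],"roll":0.014},{"jaw":-1,"offset":[-0.218,0.007,0],"roll":0.015}]'

```text
t: 8.6
tcp_pos: [0.472, 0.1515, 0.0998]
tool_rot: [179.9, 0.0, 103.9]
force: [1.3, -0.8, 0.2]
grip_width: 0.564
gripper_force: 20.0
```

Call:
step_arm --increments '[{"jaw":-1,"offset":[-0.218,0.011,0],"roll":0.014},{"jaw":-1,"offset":[-0.217,0.014,0],"roll":0.015},{"jaw":-1,"offset":[-0.217,0.017,0],"roll":0.014},{"jaw":-1,"offset":[-0.217,0.02,0],"roll":0.015},{"jaw":-1,"offset":[0,0,0.12],"roll":0}]'

```text
t: 9.1
tcp_pos: [0.5263, -0.0199, 0.0788]
tool_rot: [179.5, 0.3, 100.1]
force: [1.1, 0.7, -0.1]
grip_width: 0.572
gripper_force: 20.0
```

Call:
step_arm --increments '[{"jaw":-1,"offset":[0,0,0.1],"roll":0},{"jaw":-1,"offset":[0,0,0],"roll":0},{"jaw":-1,"offset":[0,0,0],"roll":0},{"jaw":-1,"offset":[0,0,0],"roll":0}]'

```text
t: 9.5
tcp_pos: [0.5225, -0.0143, 0.0566]
tool_rot: [179.9, 0.0, 100.4]
force: [0.7, -0.2, -0.4]
grip_width: 0.568
gripper_force: 20.0
```

```bash
python3 plan.py "0.522 -0.0143 0.0355 100.4"
```

```text
at [ 0.5225 -0.0143  0.0566] 100.42 rp [1.7992e+02 3.0000e-02] F [ 0.7 -0.2 -0.4] w 49.4 t 9.5
0.522 -0.0143 0.0355 100.4
  [0.0, -0.002, 0.105] 0.0
```

Call:
step_arm --increments '[{"jaw":-1,"offset":[0,0,0.06],"roll":0},{"jaw":-1,"offset":[0,0,0.046],"roll":0},{"jaw":-1,"offset":[0,0,0],"roll":0},{"jaw":-1,"offset":[0,0,0],"roll":0},{"jaw":-1,"offset":[0,0,0],"roll":0}]'

```text
t: 10.0
tcp_pos: [0.5221, -0.0144, 0.0344]
tool_rot: [180.0, 0.0, 100.4]
force: [0.6, 0.4, 0.6]
grip_width: 0.574
gripper_force: 19.9
```

Call:
step_arm --increments '[{"jaw":0.5,"offset":[0,0,0],"roll":0},{"jaw":0.5,"offset":[0,0,0],"roll":0},{"jaw":0.5,"offset":[0,0,0],"roll":0},{"jaw":0.5,"offset":[0,0,-0.1],"roll":0},{"jaw":0.5,"offset":[0,0,-0.22],"roll":0}]'

```text
t: 10.5
tcp_pos: [0.5179, -0.0139, 0.0949]
tool_rot: [-179.5, -0.2, 100.4]
force: [1.1, -0.4, -0.5]
grip_width: 0.746
gripper_force: 0.0
```

```bash
python3 plan.py "f .5222 -.0143 .0995 100.4" "0.5462 0.3115 0.1 125"
python3 - <<'E'
from h import *
P={n:shot(n,n+'4')[0] for n in('top','scene')}
print('ob0',fit(P,'oblong',(.5462,.3115,-.96),th=.1,half=.05))
E
```

```text
at [ 0.5179 -0.0139  0.0949] 100.37 rp [-179.5    -0.19] F [ 1.1 -0.4 -0.5] w 64.9 t 10.5
0.5462 0.3115 0.1 125
  [0.198, 0.052, 0.0] -0.051
  [0.194, 0.062, 0.0] -0.051
  [0.191, 0.072, 0.0] -0.051
  [0.187, 0.082, -0.001] -0.051
  [0.182, 0.092, 0.0] -0.051
  [0.177, 0.102, 0.0] -0.052
  [0.171, 0.111, -0.001] -0.051
  [0.165, 0.121, 0.0] -0.052
ob0 (array([ 0.54623421,  0.31145399, -0.94734165]), np.float64(0.15282378579247097))
```

Call:
step_arm --increments '[{"jaw":0.8,"offset":[0.198,0.052,0],"roll":-0.051},{"jaw":0.8,"offset":[0.194,0.062,0],"roll":-0.051},{"jaw":0.8,"offset":[0.191,0.072,0],"roll":-0.051},{"jaw":0.8,"offset":[0.187,0.082,-0.001],"roll":-0.051},{"jaw":0.8,"offset":[0.182,0.092,0],"roll":-0.051}]'

```text
t: 11.1
tcp_pos: [0.5364, 0.1906, 0.0981]
tool_rot: [-180.0, -0.0, 115.8]
force: [0.7, -0.2, -0.7]
grip_width: 0.9
gripper_force: 0.0
```

Call:
step_arm --increments '[{"jaw":0.8,"offset":[0.177,0.102,0],"roll":-0.052},{"jaw":0.8,"offset":[0.171,0.111,-0.001],"roll":-0.051},{"jaw":0.8,"offset":[0.165,0.121,0],"roll":-0.052},{"jaw":0.8,"offset":[0,0,0.1],"roll":0},{"jaw":0.4,"offset":[0,0,0.1],"roll":0}]'

```text
t: 11.6
tcp_pos: [0.546, 0.3132, 0.0584]
tool_rot: [179.9, 0.0, 125.1]
force: [-0.0, -0.6, 0.1]
grip_width: 0.865
gripper_force: 0.0
```

Call:
step_arm --increments '[{"jaw":0.4,"offset":[0,0,0],"roll":0},{"jaw":0.4,"offset":[0,0,0],"roll":0},{"jaw":0.4,"offset":[0,0,0],"roll":0}]'

```text
t: 11.9
tcp_pos: [0.5467, 0.3113, 0.0598]
tool_rot: [179.9, 0.0, 125.0]
force: [0.3, 0.3, 0.2]
grip_width: 0.717
gripper_force: 0.0
```

```bash
python3 plan.py "0.5462 0.3115 0.019 125.4"
python3 - <<'E'
from h import *
P={n:shot(n,n+'5')[0] for n in('top','scene')}
print('sqrec0',fit(P,'square',(.522,-.0143,.18),th=.1,z0=.02,z1=.03,half=.05))
E
```

```text
at [0.5467 0.3113 0.0598] 124.95 rp [1.7991e+02 2.0000e-02] F [0.3 0.3 0.2] w 62.3 t 11.9
0.5462 0.3115 0.019 125.4
  [0.002, -0.001, 0.204] -0.007
sqrec0 (array([ 0.52364567, -0.01414825,  0.18614014]), np.float64(0.21957427578398725))
```

Call:
step_arm --increments '[{"jaw":0.4,"offset":[0.001,0,0.204],"roll":-0.007},{"jaw":0.4,"offset":[0,0,0],"roll":0},{"jaw":-1,"offset":[0,0,0],"roll":0},{"jaw":-1,"offset":[0,0,0],"roll":0},{"jaw":-1,"offset":[0,0,0],"roll":0}]'

```text
t: 12.5
tcp_pos: [0.5472, 0.312, 0.02]
tool_rot: [179.8, 0.0, 125.4]
force: [-0.2, -0.8, -0.0]
grip_width: 0.511
gripper_force: 0.0
```

Call:
step_arm --increments '[{"jaw":-1,"offset":[0,0,0],"roll":0},{"jaw":-1,"offset":[0,0,0],"roll":0},{"jaw":-1,"offset":[0,0,0],"roll":0},{"jaw":-1,"offset":[0,0,0],"roll":0},{"jaw":-1,"offset":[0,0,0],"roll":0}]'

```text
t: 13.0
tcp_pos: [0.5467, 0.3119, 0.0195]
tool_rot: [179.9, 0.0, 125.4]
force: [-1.2, -0.6, 5.8]
grip_width: 0.408
gripper_force: 20.0
```

```bash
python3 plan.py "0.5462 0.3115 0.11 125.4"  "0.507 0.0675 0.11 190.4"
```

```text
at [0.5467 0.3119 0.0195] 125.41 rp [1.7988e+02 3.0000e-02] F [-1.2 -0.6  5.8] w 35.5 t 13.0
0.5462 0.3115 0.11 125.4
  [0.0, -0.002, -0.226] 0.0
  [0.0, -0.001, -0.227] 0.0
0.507 0.0675 0.11 190.4
  [-0.098, -0.096, 0.0] -0.12
  [-0.085, -0.108, 0.0] -0.12
  [-0.071, -0.118, 0.0] -0.12
  [-0.055, -0.126, 0.0] -0.121
  [-0.039, -0.131, 0.0] -0.12
  [-0.023, -0.135, 0.0] -0.121
  [-0.005, -0.137, 0.0] -0.12
  [0.012, -0.137, 0.0] -0.121
  [0.03, -0.135, 0.0] -0.12
```

Call:
step_arm --increments '[{"jaw":-1,"offset":[0,-0.002,-0.226],"roll":0},{"jaw":-1,"offset":[0,-0.001,-0.227],"roll":0},{"jaw":-1,"offset":[-0.098,-0.096,0],"roll":-0.12},{"jaw":-1,"offset":[-0.085,-0.108,0],"roll":-0.12},{"jaw":-1,"offset":[-0.071,-0.118,0],"roll":-0.12}]'

```text
t: 13.5
tcp_pos: [0.532, 0.2291, 0.1091]
tool_rot: [180.0, 0.0, 147.3]
force: [1.0, -0.9, -1.3]
grip_width: 0.411
gripper_force: 20.0
```

Call:
step_arm --increments '[{"jaw":-1,"offset":[-0.055,-0.126,0],"roll":-0.121},{"jaw":-1,"offset":[-0.039,-0.131,0],"roll":-0.12},{"jaw":-1,"offset":[-0.023,-0.135,0],"roll":-0.121},{"jaw":-1,"offset":[-0.005,-0.137,0],"roll":-0.12},{"jaw":-1,"offset":[0.012,-0.137,0],"roll":-0.121}]'

```text
t: 14.0
tcp_pos: [0.51, 0.0933, 0.1086]
tool_rot: [-180.0, 0.0, -176.5]
force: [-0.4, -0.3, 0.5]
grip_width: 0.412
gripper_force: 20.0
```

Call:
step_arm --increments '[{"jaw":-1,"offset":[0.03,-0.135,0],"roll":-0.12},{"jaw":-1,"offset":[0,0,0.15],"roll":0},{"jaw":-1,"offset":[0,0,0.12],"roll":0},{"jaw":-1,"offset":[0,0,0],"roll":0},{"jaw":-1,"offset":[0,0,0],"roll":0}]'

```text
t: 14.5
tcp_pos: [0.5056, 0.0671, 0.0546]
tool_rot: [180.0, -0.1, -169.6]
force: [-0.2, -0.5, 0.7]
grip_width: 0.411
gripper_force: 20.0
```

```bash
python3 plan.py "0.507 0.0675 0.035 190.4"
```

```text
at [0.5056 0.0671 0.0546] -169.61 rp [ 1.7999e+02 -7.0000e-02] F [-0.2 -0.5  0.7] w 35.8 t 14.5
0.507 0.0675 0.035 190.4
  [-0.007, 0.001, 0.098] -0.0
```

Call:
step_arm --increments '[{"jaw":-1,"offset":[-0.003,0.001,0.05],"roll":0},{"jaw":-1,"offset":[0,0,0.047],"roll":0},{"jaw":-1,"offset":[0,0,0],"roll":0},{"jaw":-1,"offset":[0,0,0],"roll":0},{"jaw":-1,"offset":[0,0,0],"roll":0}]'

```text
t: 15.0
tcp_pos: [0.5066, 0.0674, 0.0352]
tool_rot: [-180.0, 0.0, -169.6]
force: [0.8, -0.4, 0.7]
grip_width: 0.41
gripper_force: 20.0
```

Call:
step_arm --increments '[{"jaw":0.2,"offset":[0,0,0],"roll":0},{"jaw":0.2,"offset":[0,0,0],"roll":0},{"jaw":0.2,"offset":[0,0,0],"roll":0},{"jaw":0.2,"offset":[0,0,-0.1],"roll":0},{"jaw":0.2,"offset":[0,0,-0.22],"roll":0}]'

```text
t: 15.5
tcp_pos: [0.5028, 0.0673, 0.0959]
tool_rot: [179.9, -0.5, -169.6]
force: [0.6, 0.3, 0.4]
grip_width: 0.594
gripper_force: 0.0
```

```bash
python3 plan.py "f .507 .0675 .099 190.4" "0.5711 -0.2487 0.13 144.2"
python3 - <<'E'
from h import *
P={n:shot(n,n+'6')[0] for n in('top','scene')}
print('sq1',fit(P,'square',(.5711,-.2487,.945),th=.1,half=.05))
E
```

```text
at [0.5028 0.0673 0.0959] -169.62 rp [179.9  -0.5] F [0.6 0.3 0.4] w 51.7 t 15.5
0.5711 -0.2487 0.13 144.2
  [-0.004, -0.202, -0.019] 0.096
  [-0.024, -0.2, -0.019] 0.096
  [-0.044, -0.197, -0.02] 0.096
  [-0.063, -0.191, -0.019] 0.096
  [-0.082, -0.184, -0.02] 0.097
  [-0.101, -0.175, -0.019] 0.096
  [-0.118, -0.164, -0.02] 0.097
  [-0.133, -0.151, -0.019] 0.096
sq1 (array([ 0.5716384 , -0.24896868,  0.94963573]), np.float64(0.18588467578757245))
```

Call:
step_arm --increments '[{"jaw":0.8,"offset":[-0.004,-0.202,-0.019],"roll":0.096},{"jaw":0.8,"offset":[-0.024,-0.2,-0.019],"roll":0.096},{"jaw":0.8,"offset":[-0.044,-0.197,-0.02],"roll":0.096},{"jaw":0.8,"offset":[-0.063,-0.191,-0.019],"roll":0.096},{"jaw":0.8,"offset":[-0.082,-0.184,-0.02],"roll":0.097}]'

```text
t: 16.1
tcp_pos: [0.5464, -0.1318, 0.1183]
tool_rot: [180.0, -0.0, 161.3]
force: [1.1, 0.5, -0.6]
grip_width: 0.883
gripper_force: 0.0
```

Call:
step_arm --increments '[{"jaw":0.8,"offset":[-0.101,-0.175,-0.019],"roll":0.096},{"jaw":0.8,"offset":[-0.118,-0.164,-0.02],"roll":0.097},{"jaw":0.8,"offset":[-0.133,-0.151,-0.019],"roll":0.096},{"jaw":0.8,"offset":[0,0,0.18],"roll":0},{"jaw":0.8,"offset":[0,0,0.18],"roll":0}]'

```text
t: 16.6
tcp_pos: [0.5717, -0.2515, 0.0586]
tool_rot: [180.0, 0.2, 144.0]
force: [-0.3, 0.5, -0.9]
grip_width: 0.898
gripper_force: 0.0
```

Call:
step_arm --increments '[{"jaw":0.8,"offset":[0,0,0],"roll":0},{"jaw":0.8,"offset":[0,0,0],"roll":0},{"jaw":0.8,"offset":[0,0,0],"roll":0}]'

```text
t: 16.9
tcp_pos: [0.5718, -0.2494, 0.0603]
tool_rot: [180.0, 0.2, 144.2]
force: [0.1, 0.0, 0.6]
grip_width: 0.904
gripper_force: 0.0
```

```bash
python3 plan.py "0.5714 -0.2488 0.019 144.3"
python3 - <<'E'
from h import *
P={n:shot(n,n+'7')[0] for n in('top','scene')}
print('obrec0',fit(P,'oblong',(.507,.0675,.18),th=.1,z0=.02,z1=.03,half=.05))
E
```

```text
at [ 0.5718 -0.2494  0.0603] 144.21 rp [1.7999e+02 1.7000e-01] F [0.1 0.  0.6] w 78.6 t 16.9
0.5714 -0.2488 0.019 144.3
  [0.003, 0.001, 0.206] -0.001
obrec0 (array([0.50846122, 0.06736863, 0.19707003]), np.float64(0.22389730364325716))
```

Call:
step_arm --increments '[{"jaw":0.8,"offset":[0.002,0,0.2],"roll":0},{"jaw":0.8,"offset":[0,0,0],"roll":0},{"jaw":-1,"offset":[0,0,0],"roll":0},{"jaw":-1,"offset":[0,0,0],"roll":0},{"jaw":-1,"offset":[0,0,0],"roll":0}]'

```text
t: 17.5
tcp_pos: [0.5715, -0.2495, 0.0204]
tool_rot: [180.0, 0.2, 144.2]
force: [0.4, 0.5, 0.1]
grip_width: 0.709
gripper_force: 0.0
```

Call:
step_arm --increments '[{"jaw":-1,"offset":[0,0,0],"roll":0},{"jaw":-1,"offset":[0,0,0],"roll":0},{"jaw":-1,"offset":[0,0,0],"roll":0},{"jaw":-1,"offset":[0,0,0],"roll":0},{"jaw":-1,"offset":[0,0,0],"roll":0}]'

```text
t: 18.0
tcp_pos: [0.5708, -0.2491, 0.0193]
tool_rot: [180.0, 0.1, 144.2]
force: [-1.3, 1.1, 6.0]
grip_width: 0.574
gripper_force: 20.0
```

```bash
python3 plan.py "0.5711 -0.2488 0.11 144.2"  "0.6085 0.0015 0.11 100.4"
```

```text
at [ 0.5708 -0.2491  0.0193] 144.18 rp [1.7999e+02 9.0000e-02] F [-1.3  1.1  6. ] w 49.9 t 18.0
0.5711 -0.2488 0.11 144.2
  [0.0, 0.001, -0.227] -0.0
  [0.0, 0.001, -0.227] -0.0
0.6085 0.0015 0.11 100.4
  [0.097, 0.187, 0.0] 0.122
  [0.12, 0.174, 0.0] 0.122
  [0.141, 0.157, 0.0] 0.121
  [0.159, 0.138, 0.0] 0.122
  [0.176, 0.116, 0.0] 0.121
  [0.189, 0.093, 0.0] 0.122
```

Call:
step_arm --increments '[{"jaw":-1,"offset":[0,0.001,-0.227],"roll":0},{"jaw":-1,"offset":[0,0.001,-0.227],"roll":0},{"jaw":-1,"offset":[0.097,0.187,0],"roll":0.122},{"jaw":-1,"offset":[0.12,0.174,0],"roll":0.122},{"jaw":-1,"offset":[0.141,0.157,0],"roll":0.121}]'

```text
t: 18.5
tcp_pos: [0.5891, -0.1222, 0.1094]
tool_rot: [180.0, 0.0, 121.9]
force: [0.1, 0.2, -0.5]
grip_width: 0.567
gripper_force: 20.0
```

Call:
step_arm --increments '[{"jaw":-1,"offset":[0.159,0.138,0],"roll":0.122},{"jaw":-1,"offset":[0.176,0.116,0],"roll":0.121},{"jaw":-1,"offset":[0.189,0.093,0],"roll":0.122},{"jaw":-1,"offset":[0,0,0.12],"roll":0},{"jaw":-1,"offset":[0,0,0.15],"roll":0}]'

```text
t: 19.0
tcp_pos: [0.6095, 0.0035, 0.0561]
tool_rot: [179.8, 0.1, 100.5]
force: [0.1, -0.5, -1.0]
grip_width: 0.567
gripper_force: 20.0
```

Call:
step_arm --increments '[{"jaw":-1,"offset":[0,0,0],"roll":0},{"jaw":-1,"offset":[0,0,0],"roll":0},{"jaw":-1,"offset":[0,0,0],"roll":0}]'

```text
t: 19.3
tcp_pos: [0.6089, 0.0013, 0.0565]
tool_rot: [179.9, 0.0, 100.3]
force: [0.4, 0.9, 0.3]
grip_width: 0.569
gripper_force: 20.0
```

```bash
python3 plan.py "0.6085 0.0015 0.035 100.4"
```

```text
at [0.6089 0.0013 0.0565] 100.35 rp [1.7988e+02 4.0000e-02] F [0.4 0.9 0.3] w 49.5 t 19.3
0.6085 0.0015 0.035 100.4
  [0.001, -0.002, 0.107] -0.001
```

Call:
step_arm --increments '[{"jaw":-1,"offset":[0,-0.001,0.06],"roll":0},{"jaw":-1,"offset":[0,0,0.047],"roll":0},{"jaw":-1,"offset":[0,0,0],"roll":0},{"jaw":-1,"offset":[0,0,0],"roll":0},{"jaw":-1,"offset":[0,0,0],"roll":0}]'

```text
t: 19.8
tcp_pos: [0.6083, 0.0014, 0.0339]
tool_rot: [179.9, 0.0, 100.4]
force: [0.4, -1.0, 2.1]
grip_width: 0.573
gripper_force: 20.0
```

Call:
step_arm --increments '[{"jaw":0.4,"offset":[0,0,0],"roll":0},{"jaw":0.4,"offset":[0,0,0],"roll":0},{"jaw":0.4,"offset":[0,0,0],"roll":0},{"jaw":0.4,"offset":[0,0,-0.1],"roll":0},{"jaw":0.4,"offset":[0,0,-0.22],"roll":0}]'

```text
t: 20.3
tcp_pos: [0.6034, 0.0024, 0.0931]
tool_rot: [-179.4, -0.2, 100.4]
force: [0.4, 0.2, 0.5]
grip_width: 0.697
gripper_force: 0.0
```

```bash
python3 plan.py "f .6087 .0013 .099 100.4" "0.4232 -0.2501 0.1 100.4"
python3 - <<'E'
from h import *
P={n:shot(n,n+'8')[0] for n in('top','scene')}
print('r1',fit(P,'round',(.4232,-.2501,0),th=.1,half=.05))
print('ob1',fit(P,'oblong',(.4792,-.3817,-.653),th=.1,half=.05))
E
```

```text
at [0.6034 0.0024 0.0931] 100.38 rp [-179.44   -0.18] F [0.4 0.2 0.5] w 60.6 t 20.3
0.4232 -0.2501 0.1 100.4
  [-0.153, -0.163, -0.001] -0.0
  [-0.153, -0.163, -0.001] -0.0
  [-0.153, -0.163, -0.001] -0.0
  [-0.152, -0.163, 0.0] -0.0
  [-0.153, -0.162, -0.001] -0.0
  [-0.152, -0.163, 0.0] -0.0
  [-0.153, -0.162, -0.001] -0.0
r1 (array([ 0.42367922, -0.25026085,  0.12230334]), np.float64(0.14078026329808482))
ob1 (array([ 0.47923539, -0.3817196 , -0.65342799]), np.float64(0.1665566295390315))
```

Call:
step_arm --increments '[{"jaw":0.9,"offset":[-0.153,-0.163,-0.001],"roll":0},{"jaw":0.9,"offset":[-0.153,-0.163,-0.001],"roll":0},{"jaw":0.9,"offset":[-0.153,-0.163,-0.001],"roll":0},{"jaw":0.9,"offset":[-0.152,-0.163,0],"roll":0},{"jaw":0.9,"offset":[-0.153,-0.162,-0.001],"roll":0}]'

```text
t: 20.9
tcp_pos: [0.4736, -0.1787, 0.098]
tool_rot: [-180.0, -0.0, 100.4]
force: [0.7, 0.1, 0.6]
grip_width: 0.941
gripper_force: 0.0
```

Call:
step_arm --increments '[{"jaw":0.9,"offset":[-0.152,-0.163,0],"roll":0},{"jaw":0.9,"offset":[-0.153,-0.162,-0.001],"roll":0},{"jaw":0.9,"offset":[0,0,0.1],"roll":0},{"jaw":0.9,"offset":[0,0,0.1],"roll":0},{"jaw":0.9,"offset":[0,0,0],"roll":0}]'

```text
t: 21.4
tcp_pos: [0.4197, -0.2482, 0.0558]
tool_rot: [-179.8, -0.3, 100.3]
force: [-0.9, 0.1, -0.3]
grip_width: 0.949
gripper_force: 0.0
```

Call:
step_arm --increments '[{"jaw":0.9,"offset":[0,0,0],"roll":0},{"jaw":0.9,"offset":[0,0,0],"roll":0}]'

```text
t: 21.6
tcp_pos: [0.4228, -0.2496, 0.0594]
tool_rot: [180.0, 0.1, 100.4]
force: [0.1, -0.1, 0.6]
grip_width: 0.95
gripper_force: 0.0
```

```bash
python3 plan.py "0.4235 -0.2501 0.019 100.4"
python3 - <<'E'
from h import *
P={n:shot(n,n+'9')[0] for n in('top','scene')}
print('r1',fit(P,'round',(.4235,-.2501,0),th=.1,half=.05))
print('sq1rec',fit(P,'square',(.609,.0015,.18),th=.1,z0=.02,z1=.03,half=.045))
E
```

```text
at [ 0.4228 -0.2496  0.0594] 100.43 rp [1.7995e+02 5.0000e-02] F [ 0.1 -0.1  0.6] w 82.7 t 21.6
0.4235 -0.2501 0.019 100.4
  [-0.003, 0.003, 0.202] 0.0
r1 (array([ 0.42292735, -0.2483926 ,  0.20143193]), np.float64(2.44974865693559))
sq1rec (array([0.6094453 , 0.0029682 , 0.19986282]), np.float64(0.15071931286257445))
```

Call:
step_arm --increments '[{"jaw":0.9,"offset":[-0.002,0.002,0.2],"roll":0},{"jaw":0.9,"offset":[0,0,0],"roll":0},{"jaw":-1,"offset":[0,0,0],"roll":0},{"jaw":-1,"offset":[0,0,0],"roll":0},{"jaw":-1,"offset":[0,0,0],"roll":0}]'

```text
t: 22.2
tcp_pos: [0.4237, -0.2507, 0.0203]
tool_rot: [179.9, 0.1, 100.4]
force: [0.3, 0.2, -0.1]
grip_width: 0.762
gripper_force: 0.0
```

Call:
step_arm --increments '[{"jaw":-1,"offset":[0,0,0],"roll":0},{"jaw":-1,"offset":[0,0,0],"roll":0},{"jaw":-1,"offset":[0,0,0],"roll":0},{"jaw":-1,"offset":[0,0,0],"roll":0},{"jaw":-1,"offset":[0,0,0],"roll":0}]'

```text
t: 22.7
tcp_pos: [0.4232, -0.2504, 0.0196]
tool_rot: [179.9, 0.1, 100.4]
force: [-1.2, 0.7, 5.5]
grip_width: 0.633
gripper_force: 20.0
```

```bash
python3 plan.py "0.4235 -0.2501 0.11 100.4"  "0.6235 -0.080 0.11 100.4"
```

```text
at [ 0.4232 -0.2504  0.0196] 100.38 rp [1.7994e+02 7.0000e-02] F [-1.2  0.7  5.5] w 55.0 t 22.7
0.4235 -0.2501 0.11 100.4
  [0.001, 0.001, -0.226] -0.0
  [0.0, 0.001, -0.226] -0.0
0.6235 -0.080 0.11 100.4
  [0.109, 0.189, 0.0] -0.0
  [0.11, 0.19, 0.0] -0.0
  [0.109, 0.189, 0.0] -0.0
  [0.11, 0.19, 0.0] -0.0
  [0.109, 0.189, 0.0] -0.0
  [0.11, 0.19, 0.0] -0.0
```

Call:
step_arm --increments '[{"jaw":-1,"offset":[0.001,0.001,-0.226],"roll":0},{"jaw":-1,"offset":[0,0.001,-0.226],"roll":0},{"jaw":-1,"offset":[0.109,0.189,0],"roll":0},{"jaw":-1,"offset":[0.11,0.19,0],"roll":0},{"jaw":-1,"offset":[0.109,0.189,0],"roll":0}]'

```text
t: 23.2
tcp_pos: [0.524, -0.164, 0.1098]
tool_rot: [179.9, 0.1, 100.3]
force: [0.6, -0.1, -0.3]
grip_width: 0.631
gripper_force: 20.0
```

Call:
step_arm --increments '[{"jaw":-1,"offset":[0.11,0.19,0],"roll":0},{"jaw":-1,"offset":[0.109,0.189,0],"roll":0},{"jaw":-1,"offset":[0.11,0.19,0],"roll":0},{"jaw":-1,"offset":[0,0,0.12],"roll":0},{"jaw":-1,"offset":[0,0,0.15],"roll":0}]'

```text
t: 23.7
tcp_pos: [0.6254, -0.0784, 0.056]
tool_rot: [179.8, 0.1, 100.5]
force: [-0.4, 0.1, -1.0]
grip_width: 0.633
gripper_force: 20.0
```

Call:
step_arm --increments '[{"jaw":-1,"offset":[0,0,0],"roll":0},{"jaw":-1,"offset":[0,0,0],"roll":0},{"jaw":-1,"offset":[0,0,0],"roll":0}]'

```text
t: 24.0
tcp_pos: [0.6238, -0.0799, 0.0566]
tool_rot: [179.9, 0.1, 100.4]
force: [0.4, -1.1, -0.0]
grip_width: 0.635
gripper_force: 20.0
```

```bash
python3 plan.py "0.6235 -0.080 0.035 100.4"
```

```text
at [ 0.6238 -0.0799  0.0566] 100.36 rp [1.7988e+02 5.0000e-02] F [ 0.4 -1.1 -0. ] w 55.3 t 24.0
0.6235 -0.080 0.035 100.4
  [0.0, -0.002, 0.108] -0.001
```

Call:
step_arm --increments '[{"jaw":-1,"offset":[0,-0.001,0.06],"roll":0},{"jaw":-1,"offset":[0,0,0.047],"roll":0},{"jaw":-1,"offset":[0,0,0],"roll":0},{"jaw":-1,"offset":[0,0,0],"roll":0},{"jaw":-1,"offset":[0,0,0],"roll":0}]'

```text
t: 24.5
tcp_pos: [0.6231, -0.0801, 0.034]
tool_rot: [179.9, 0.1, 100.4]
force: [0.9, -3.2, 1.9]
grip_width: 0.64
gripper_force: 20.0
```

Call:
step_arm --increments '[{"jaw":0.5,"offset":[0,0,0],"roll":0},{"jaw":0.5,"offset":[0,0,0],"roll":0},{"jaw":0.5,"offset":[0,0,0],"roll":0},{"jaw":0.5,"offset":[0,0,-0.1],"roll":0},{"jaw":0.5,"offset":[0,0,-0.22],"roll":0}]'

```text
t: 25.0
tcp_pos: [0.6186, -0.0782, 0.093]
tool_rot: [-179.5, -0.3, 100.4]
force: [1.5, -0.4, -1.0]
grip_width: 0.751
gripper_force: 0.0
```

```bash
python3 plan.py "f .6237 -.0799 .099 100.4" "0.4792 -0.3817 0.14 142.7"
python3 - <<'E'
from h import *
P={n:shot(n,n+'10')[0] for n in('top','scene')}
for n in P:print('ob1',fit({n:P[n]},'oblong',(.4792,-.3817,-.653),th=.1,half=.05))
E
```

```text
at [ 0.6186 -0.0782  0.093 ] 100.39 rp [-179.47   -0.26] F [ 1.5 -0.4 -1. ] w 65.3 t 25.0
0.4792 -0.3817 0.14 142.7
  [-0.169, -0.123, -0.026] -0.088
  [-0.157, -0.138, -0.026] -0.088
  [-0.144, -0.152, -0.026] -0.088
  [-0.129, -0.164, -0.025] -0.088
  [-0.114, -0.176, -0.026] -0.088
  [-0.097, -0.185, -0.025] -0.088
  [-0.08, -0.193, -0.026] -0.088
  [-0.061, -0.2, -0.025] -0.089
ob1 (array([ 0.48120352, -0.38346815, -0.65261091]), np.float64(0.05397957529583401))
ob1 (array([ 0.47914462, -0.3805814 , -0.65503603]), np.float64(0.05568735172930453))
```

Call:
step_arm --increments '[{"jaw":0.5,"offset":[-0.169,-0.123,-0.026],"roll":-0.088},{"jaw":0.5,"offset":[-0.157,-0.138,-0.026],"roll":-0.088},{"jaw":0.5,"offset":[-0.144,-0.152,-0.026],"roll":-0.088},{"jaw":0.5,"offset":[-0.129,-0.164,-0.025],"roll":-0.088},{"jaw":0.5,"offset":[-0.114,-0.176,-0.026],"roll":-0.088}]'

```text
t: 25.6
tcp_pos: [0.5313, -0.2689, 0.1232]
tool_rot: [180.0, -0.0, 127.0]
force: [0.7, -0.1, -0.6]
grip_width: 0.752
gripper_force: 0.0
```

Call:
step_arm --increments '[{"jaw":0.5,"offset":[-0.097,-0.185,-0.025],"roll":-0.088},{"jaw":0.5,"offset":[-0.08,-0.193,-0.026],"roll":-0.088},{"jaw":0.5,"offset":[-0.061,-0.2,-0.025],"roll":-0.089},{"jaw":0.5,"offset":[0,0,0],"roll":0},{"jaw":0.5,"offset":[0,0,0],"roll":0}]'

```text
t: 26.1
tcp_pos: [0.4777, -0.3816, 0.1382]
tool_rot: [180.0, -0.0, 142.5]
force: [0.5, 0.4, -0.1]
grip_width: 0.753
gripper_force: 0.0
```

Call:
step_arm --increments '[{"jaw":0.5,"offset":[0,0,0.2],"roll":0},{"jaw":0.5,"offset":[0,0,0.2],"roll":0},{"jaw":0.5,"offset":[0,0,0],"roll":0},{"jaw":0.5,"offset":[0,0,0],"roll":0}]'

```text
t: 26.5
tcp_pos: [0.4782, -0.3792, 0.0578]
tool_rot: [180.0, -0.2, 142.7]
force: [0.2, -0.5, 1.3]
grip_width: 0.753
gripper_force: 0.0
```

```bash
python3 plan.py "0.4792 -0.3817 0.019 142.6"
python3 - <<'E'
from h import *
P={n:shot(n,n+'11')[0] for n in('top','scene')}
print('r1rec',fit(P,'round',(.6235,-.08,.18),th=.1,z0=.02,z1=.03,half=.045))
E
```

```text
at [ 0.4782 -0.3792  0.0578] 142.75 rp [ 1.7996e+02 -1.7000e-01] F [ 0.2 -0.5  1.3] w 65.5 t 26.5
0.4792 -0.3817 0.019 142.6
  [-0.012, -0.007, 0.194] 0.002
r1rec (array([ 0.62414136, -0.07959644,  0.24942722]), np.float64(0.15807085762855363))
```

View pics/scene11.png

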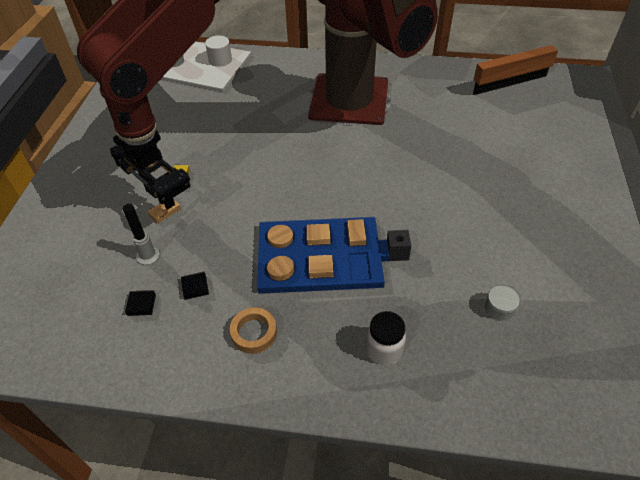

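The five loaded blocks show in the jig at (280,236), (281,268), (319,235), (321,267) and (357,233), and only the recess at (358,266) is free. The gripper is over oblong1 at (165,211), clear of the pin.

Call:
step_arm --increments '[{"jaw":0.5,"offset":[-0.006,-0.004,0.19],"roll":0},{"jaw":0.5,"offset":[0,0,0],"roll":0},{"jaw":0.5,"offset":[0,0,0],"roll":0}]'

```text
t: 26.9
tcp_pos: [0.4792, -0.3827, 0.0219]
tool_rot: [-180.0, 0.0, 142.7]
force: [-0.6, -1.0, 0.4]
grip_width: 0.746
gripper_force: 0.0
```

```bash
python3 plan.py "0.4792 -0.3817 0.019 142.6"
python3 - <<'E'
from h import *
d=np.load('pics/top11.npz')['d'];W=world('top',d)
d2=np.load('pics/scene11.npz')['d'];W2=world('scene',d2)
for n,x,y in(('r0',.538,-.096),('r1',.624,-.08),('s0',.5235,-.014),('s1',.609,.002),('o0',.508,.067),('plate',.566,-.04),('pl2',.55,.035)):
  for w,nm in((W,'top'),(W2,'sc')):
    m=(abs(w[...,0]-x)<.013)&(abs(w[...,1]-y)<.013)&(w[...,2]>.01)&(w[...,2]<.06)
    A=np.c_[w[m][:,0]-x,w[m][:,1]-y,np.ones(m.sum())];c=np.linalg.lstsq(A,w[m][:,2],rcond=None)[0]
    print(n,nm,m.sum(),'z',c[2].round(4),'tilt deg',np.degrees(c[:2]).round(1))
E
```

```text
at [ 0.4792 -0.3827  0.0219] 142.69 rp [-1.8e+02  4.0e-02] F [-0.6 -1.   0.4] w 64.9 t 26.9
0.4792 -0.3817 0.019 142.6
  [0.003, 0.004, 0.015] 0.002
r0 top 99 z 0.0312 tilt deg [ 0.5 -2. ]
r0 sc 110 z 0.03 tilt deg [1.3 0.1]
r1 top 84 z 0.0342 tilt deg [0.2 4. ]
r1 sc 115 z 0.033 tilt deg [3.6 5. ]
s0 top 90 z 0.0337 tilt deg [ 5.8 -0.2]
s0 sc 101 z 0.0333 tilt deg [ 5.9 -0. ]
s1 top 87 z 0.0341 tilt deg [7.9 1. ]
s1 sc 112 z 0.0329 tilt deg [5.  1.9]
o0 top 100 z 0.0335 tilt deg [0.4 3.3]
o0 sc 100 z 0.0333 tilt deg [4.3 2.4]
plate top 82 z 0.0211 tilt deg [-0.6 -2.7]
plate sc 112 z 0.0201 tilt deg [ 0.7 -0.6]
pl2 top 97 z 0.0213 tilt deg [-2.5  0.4]
pl2 sc 116 z 0.0202 tilt deg [ 1.4 -0.7]
```

Depth shows only round0 is down. The other four are tilted about 5°, with the far-x edge on the chamfer. The vision x reading runs about 1.7 mm ahead of the robot's frame, so I correct the targets, load oblong1 with that correction, then reseat the four.

```bash
python3 plan.py "0.478 -0.382 0.0195 142.6" "0.478 -0.382 0.11 142.6" "0.5913 0.0825 0.11 190.4"
```

```text
at [ 0.4792 -0.3827  0.0219] 142.69 rp [-1.8e+02  4.0e-02] F [-0.6 -1.   0.4] w 64.9 t 26.9
0.478 -0.382 0.0195 142.6
  [0.007, -0.001, 0.012] 0.002
0.478 -0.382 0.11 142.6
  [0.0, 0.0, -0.226] -0.0
  [0.0, 0.0, -0.226] -0.0
0.5913 0.0825 0.11 190.4
  [0.087, 0.199, 0.0] -0.072
  [0.072, 0.205, 0.0] -0.073
  [0.056, 0.21, 0.0] -0.072
  [0.04, 0.214, 0.0] -0.073
  [0.024, 0.216, 0.0] -0.072
  [0.008, 0.217, 0.0] -0.073
  [-0.009, 0.217, 0.0] -0.072
  [-0.025, 0.216, 0.0] -0.073
  [-0.042, 0.213, 0.0] -0.072
  [-0.058, 0.21, 0.0] -0.073
  [-0.073, 0.204, 0.0] -0.072
```

Call:
step_arm --increments '[{"jaw":0.5,"offset":[0.007,-0.001,0.01],"roll":0},{"jaw":0.5,"offset":[0,0,0],"roll":0},{"jaw":-1,"offset":[0,0,0],"roll":0},{"jaw":-1,"offset":[0,0,0],"roll":0},{"jaw":-1,"offset":[0,0,0],"roll":0}]'

```text
t: 27.4
tcp_pos: [0.4775, -0.382, 0.0189]
tool_rot: [-180.0, 0.0, 142.7]
force: [0.1, -0.6, -0.4]
grip_width: 0.562
gripper_force: 0.0
```

Call:
step_arm --increments '[{"jaw":-1,"offset":[0,0,0],"roll":0},{"jaw":-1,"offset":[0,0,0],"roll":0},{"jaw":-1,"offset":[0,0,0],"roll":0},{"jaw":-1,"offset":[0,0,0],"roll":0},{"jaw":-1,"offset":[0,0,0],"roll":0}]'

```text
t: 27.9
tcp_pos: [0.4774, -0.3818, 0.0185]
tool_rot: [180.0, -0.0, 142.7]
force: [-0.5, -0.3, 1.1]
grip_width: 0.411
gripper_force: 20.0
```

Call:
step_arm --increments '[{"jaw":-1,"offset":[0,0,-0.226],"roll":0},{"jaw":-1,"offset":[0,0,-0.226],"roll":0},{"jaw":-1,"offset":[0.087,0.199,0],"roll":-0.072},{"jaw":-1,"offset":[0.072,0.205,0],"roll":-0.073},{"jaw":-1,"offset":[0.056,0.21,0],"roll":-0.072}]'

```text
t: 28.4
tcp_pos: [0.5084, -0.2542, 0.1094]
tool_rot: [-180.0, 0.1, 155.8]
force: [0.5, 0.7, -1.2]
grip_width: 0.408
gripper_force: 20.0
```

Call:
step_arm --increments '[{"jaw":-1,"offset":[0.04,0.214,0],"roll":-0.073},{"jaw":-1,"offset":[0.024,0.216,0],"roll":-0.072},{"jaw":-1,"offset":[0.008,0.217,0],"roll":-0.073},{"jaw":-1,"offset":[-0.009,0.217,0],"roll":-0.072},{"jaw":-1,"offset":[-0.025,0.216,0],"roll":-0.073}]'

```text
t: 28.9
tcp_pos: [0.5593, -0.0421, 0.109]
tool_rot: [-180.0, 0.0, 177.7]
force: [-0.0, -0.7, 0.2]
grip_width: 0.412
gripper_force: 20.0
```

Call:
step_arm --increments '[{"jaw":-1,"offset":[-0.042,0.213,0],"roll":-0.072},{"jaw":-1,"offset":[-0.058,0.21,0],"roll":-0.073},{"jaw":-1,"offset":[-0.073,0.204,0],"roll":-0.072},{"jaw":-1,"offset":[0,0,0.12],"roll":0},{"jaw":-1,"offset":[0,0,0.15],"roll":0}]'

```text
t: 29.4
tcp_pos: [0.5918, 0.0847, 0.0561]
tool_rot: [-180.0, 0.3, -169.3]
force: [0.4, -0.7, -0.4]
grip_width: 0.411
gripper_force: 20.0
```

Call:
step_arm --increments '[{"jaw":-1,"offset":[0,0,0],"roll":0},{"jaw":-1,"offset":[0,0,0],"roll":0},{"jaw":-1,"offset":[0,0,0],"roll":0},{"jaw":-1,"offset":[0,0,0],"roll":0}]'

```text
t: 29.8
tcp_pos: [0.5913, 0.0824, 0.0569]
tool_rot: [-180.0, 0.2, -169.5]
force: [0.3, -0.4, 0.4]
grip_width: 0.41
gripper_force: 20.0
```

```bash
python3 plan.py "0.5913 0.0825 0.035 190.4"
```

```text
at [0.5913 0.0824 0.0569] -169.54 rp [-179.97    0.18] F [ 0.3 -0.4  0.4] w 35.6 t 29.8
0.5913 0.0825 0.035 190.4
  [0.0, 0.0, 0.109] 0.001
```

Call:
step_arm --increments '[{"jaw":-1,"offset":[0,0,0.06],"roll":0},{"jaw":-1,"offset":[0,0,0.057],"roll":0},{"jaw":-1,"offset":[0,0,0],"roll":0},{"jaw":-1,"offset":[0,0,0],"roll":0},{"jaw":-1,"offset":[0,0,0],"roll":0}]'

```text
t: 30.3
tcp_pos: [0.5904, 0.0826, 0.0314]
tool_rot: [-180.0, 0.1, -169.5]
force: [1.6, -1.0, 2.7]
grip_width: 0.409
gripper_force: 21.4
```

Call:
step_arm --increments '[{"jaw":0.2,"offset":[0,0,0],"roll":0},{"jaw":0.2,"offset":[0,0,0],"roll":0},{"jaw":0.2,"offset":[0,0,0],"roll":0},{"jaw":0.2,"offset":[0,0,-0.05],"roll":0},{"jaw":0.2,"offset":[0,0,-0.2],"roll":0}]'

```text
t: 30.8
tcp_pos: [0.5851, 0.0828, 0.077]
tool_rot: [179.9, -0.6, -169.5]
force: [0.4, -0.7, -0.0]
grip_width: 0.596
gripper_force: 0.0
```

Call:
step_arm --increments '[{"jaw":0.2,"offset":[0,0,-0.2],"roll":0},{"jaw":0.2,"offset":[0,0,-0.2],"roll":0},{"jaw":0.2,"offset":[0.2,0,-0.1],"roll":0},{"jaw":0.2,"offset":[0.2,0,-0.1],"roll":0},{"jaw":0.2,"offset":[0.2,0,0],"roll":0}]'

```text
t: 31.3
tcp_pos: [0.4721, 0.0608, 0.2048]
tool_rot: [-179.9, 0.3, -169.5]
force: [-0.2, -0.3, 1.1]
grip_width: 0.6
gripper_force: 0.0
```

```bash
cat > chk.py <<'E'
import sys; from h import *
n=sys.argv[1];P={};Ws={}
for c in('top','scene'):
    p,d=shot(c,c+n);P[c]=p;Ws[c]=world(c,d)
for n,x,y in(('r0',.5365,-.096),('r1',.623,-.08),('s0',.5215,-.014),('s1',.608,.002),('o0',.5065,.067),('o1',.593,.083)):
    q,e=fit(P,{'r':'round','s':'square','o':'oblong'}[n[0]],(x,y,.18),th=.1,z0=.02,z1=.03,half=.04)
    out=[]
    for w in Ws.values():
        m=(abs(w[...,0]-x)<.014)&(abs(w[...,1]-y)<.014)&(w[...,2]>.01)&(w[...,2]<.06)
        if m.sum()<30: out.append('hidden');continue
        A=np.c_[w[m][:,0]-x,w[m][:,1]-y,np.ones(m.sum())];c=np.linalg.lstsq(A,w[m][:,2],rcond=None)[0]
        out.append((c[2].round(4),np.degrees(c[:2]).round(1).tolist()))
    print(n,'d mm',((q[:2]-[x,y])*1000).round(1),'yaw',np.degrees(q[2]).round(1),*out)
E
python3 plan.py; python3 chk.py 12
```

```text
at [0.4721 0.0608 0.2048] -169.48 rp [-179.93    0.26] F [-0.2 -0.3  1.1] w 52.2 t 31.3
r0 d mm [1.4 0.2] yaw 18.3 (np.float64(0.0314), [0.9, 2.3]) (np.float64(0.03), [0.9, 1.1])
r1 d mm [0.8 0.6] yaw 10.8 (np.float64(0.034), [2.8, 3.2]) (np.float64(0.0328), [3.6, 6.0])
s0 d mm [0.4 7.1] yaw 14.8 hidden (np.float64(0.0334), [6.7, 2.4])
s1 d mm [0.5 1.8] yaw 10.1 hidden (np.float64(0.0331), [6.6, 2.3])
o0 d mm [3.5 2.4] yaw 10.9 hidden (np.float64(0.0329), [5.0, -0.1])
o1 d mm [0.2 1.3] yaw 10.6 hidden (np.float64(0.03), [-0.8, -0.6])Traceback (most recent call last):
  File "plan.py", line 6, in <module>
    if A[0][0]=='f': f=[float(v) for v in A.pop(0)[1:].split()];p=np.array(f[:3]);y=f[3]
       ~^^^
IndexError: list index out of range
```

oblong1 is seated with the corrected target. I fix oblong0 first because the wrist is already aligned for it, sliding it about 2.5 mm toward -x with a weak grip.

```bash
python3 plan.py "0.507 0.067 0.2 190.4" "0.507 0.067 0.07 190.4"
```

```text
at [0.4671 0.0608 0.2009] -169.5 rp [179.97  -0.21] F [-1.2  0.8 -0.1] w 52.3 t 31.4
0.507 0.067 0.2 190.4
  [-0.202, -0.006, 0.004] 0.002
0.507 0.067 0.07 190.4
  [0.0, 0.0, 0.217] -0.0
  [0.0, 0.0, 0.217] -0.0
  [0.0, 0.0, 0.216] -0.0
```

Call:
step_arm --increments '[{"jaw":0.2,"offset":[-0.174,0,0],"roll":0},{"jaw":0.2,"offset":[0,0,0.21],"roll":0},{"jaw":0.2,"offset":[0,0,0.21],"roll":0},{"jaw":0.2,"offset":[0,0,0.21],"roll":0},{"jaw":0.2,"offset":[0,0,0],"roll":0}]' --grip_force 6

```text
t: 31.9
tcp_pos: [0.5008, 0.0675, 0.0694]
tool_rot: [179.9, -0.7, -169.5]
force: [-2.1, -0.2, -0.5]
grip_width: 0.598
gripper_force: 0.0
```

Call:
step_arm --increments '[{"jaw":0.2,"offset":[0,0,0],"roll":0},{"jaw":0.2,"offset":[0,0,0],"roll":0},{"jaw":0.2,"offset":[0,0,0],"roll":0}]'

```text
t: 32.2
tcp_pos: [0.5084, 0.0673, 0.0784]
tool_rot: [-179.9, 0.3, -169.5]
force: [0.2, 0.3, 0.5]
grip_width: 0.601
gripper_force: 0.0
```

```bash
python3 plan.py "0.5065 0.067 0.0345 190.4" "0.504 0.0665 0.0345 190.4"
```

```text
at [0.5084 0.0673 0.0784] -169.49 rp [-179.94    0.27] F [0.2 0.3 0.5] w 52.3 t 32.2
0.5065 0.067 0.0345 190.4
  [0.009, 0.0, 0.219] 0.002
0.504 0.0665 0.0345 190.4
  [0.013, 0.0, 0.0] -0.0
```

Call:
step_arm --increments '[{"jaw":0.2,"offset":[0.005,0,0.1],"roll":0},{"jaw":0.2,"offset":[0,0,0.1],"roll":0},{"jaw":0.2,"offset":[0,0,0],"roll":0},{"jaw":0.2,"offset":[0,0,0],"roll":0},{"jaw":0.2,"offset":[0,0,0],"roll":0}]'

```text
t: 32.7
tcp_pos: [0.5066, 0.0671, 0.0374]
tool_rot: [-180.0, 0.2, -169.5]
force: [0.3, -0.1, -0.6]
grip_width: 0.598
gripper_force: 0.0
```

```bash
python3 plan.py "0.5065 0.0668 0.0345 190.4" "0.504 0.0665 0.0345 190.4"
```

```text
at [0.5066 0.0671 0.0374] -169.49 rp [-1.7996e+02  1.6000e-01] F [ 0.3 -0.1 -0.6] w 52.0 t 32.7
0.5065 0.0668 0.0345 190.4
  [0.001, -0.001, 0.014] 0.002
0.504 0.0665 0.0345 190.4
  [0.012, 0.0, 0.0] -0.0
```

Call:
step_arm --increments '[{"jaw":0.2,"offset":[0,-0.001,0.014],"roll":0},{"jaw":-1,"offset":[0,0,0],"roll":0},{"jaw":-1,"offset":[0,0,0],"roll":0},{"jaw":-1,"offset":[0,0,0],"roll":0},{"jaw":-1,"offset":[0,0,0],"roll":0}]'

```text
t: 33.2
tcp_pos: [0.5052, 0.0669, 0.0328]
tool_rot: [-180.0, 0.0, -169.5]
force: [-0.3, -0.4, 2.1]
grip_width: 0.414
gripper_force: 6.0
```

Call:
step_arm --increments '[{"jaw":-1,"offset":[0,0,0],"roll":0},{"jaw":-1,"offset":[0.006,0,0],"roll":0},{"jaw":-1,"offset":[0.007,0,0],"roll":0},{"jaw":-1,"offset":[0,0,0],"roll":0},{"jaw":-1,"offset":[0,0,0],"roll":0}]'

```text
t: 33.7
tcp_pos: [0.5025, 0.0664, 0.0328]
tool_rot: [-180.0, -0.0, -169.5]
force: [-0.0, -0.7, 1.2]
grip_width: 0.413
gripper_force: 6.0
```

Call:
step_arm --increments '[{"jaw":0.2,"offset":[0,0,0],"roll":0},{"jaw":0.2,"offset":[0,0,0],"roll":0},{"jaw":0.2,"offset":[0,0,0],"roll":0},{"jaw":0.2,"offset":[0,0,-0.1],"roll":0},{"jaw":0.2,"offset":[0,0,-0.1],"roll":0}]'

```text
t: 34.2
tcp_pos: [0.5017, 0.0665, 0.0724]
tool_rot: [180.0, -0.1, -169.5]
force: [0.0, 0.2, 0.2]
grip_width: 0.599
gripper_force: 0.0
```

```bash
python3 chk.py 13 | grep o0; python3 plan.py "f .504 .0668 .0745 190.4" "0.5198 -0.015 0.06 100.4"
```

```text
o0 d mm [1.3 1.4] yaw 10.4 hidden (np.float64(0.0304), [-1.3, 0.1])
at [0.5049 0.0664 0.0753] -169.49 rp [-179.94    0.28] F [0.9 0.1 0.3] w 51.9 t 34.3
0.5198 -0.015 0.06 100.4
  [0.0, -0.035, 0.006] 0.125
  [-0.005, -0.034, 0.006] 0.125
  [-0.009, -0.033, 0.006] 0.125
  [-0.014, -0.032, 0.006] 0.125
  [-0.018, -0.03, 0.006] 0.125
  [-0.021, -0.027, 0.006] 0.125
  [-0.025, -0.024, 0.006] 0.125
  [-0.028, -0.021, 0.006] 0.125
  [-0.03, -0.017, 0.006] 0.125
  [-0.032, -0.013, 0.006] 0.125
  [-0.034, -0.009, 0.006] 0.125
  [-0.035, -0.005, 0.006] 0.125
```

oblong0 is now flat at z = 30 mm. Next I centre square0 by closing across jig x at the corrected centre.

Call:
step_arm --increments '[{"jaw":0.45,"offset":[0,-0.035,0.006],"roll":0.125},{"jaw":0.45,"offset":[-0.005,-0.034,0.006],"roll":0.125},{"jaw":0.45,"offset":[-0.009,-0.033,0.006],"roll":0.125},{"jaw":0.45,"offset":[-0.014,-0.032,0.006],"roll":0.125},{"jaw":0.45,"offset":[-0.018,-0.03,0.006],"roll":0.125}]'

```text
t: 34.8
tcp_pos: [0.5088, 0.0322, 0.0656]
tool_rot: [-180.0, -0.1, 152.7]
force: [0.5, 0.3, 0.4]
grip_width: 0.725
gripper_force: 0.0
```

Call:
step_arm --increments '[{"jaw":0.45,"offset":[-0.021,-0.027,0.006],"roll":0.125},{"jaw":0.45,"offset":[-0.025,-0.024,0.006],"roll":0.125},{"jaw":0.45,"offset":[-0.028,-0.021,0.006],"roll":0.125},{"jaw":0.45,"offset":[-0.03,-0.017,0.006],"roll":0.125},{"jaw":0.45,"offset":[-0.032,-0.013,0.006],"roll":0.125}]'

```text
t: 35.3
tcp_pos: [0.5154, -0.0017, 0.0596]
tool_rot: [-179.9, -0.0, 115.2]
force: [-1.3, 0.1, 0.2]
grip_width: 0.725
gripper_force: 0.0
```

Call:
step_arm --increments '[{"jaw":0.45,"offset":[-0.034,-0.009,0.006],"roll":0.125},{"jaw":0.45,"offset":[-0.035,-0.005,0.006],"roll":0.125},{"jaw":0.45,"offset":[0,0,0],"roll":0},{"jaw":0.45,"offset":[0,0,0],"roll":0},{"jaw":0.45,"offset":[0,0,0],"roll":0}]'

```text
t: 35.8
tcp_pos: [0.5182, -0.015, 0.058]
tool_rot: [-180.0, -0.0, 100.7]
force: [0.5, -0.4, -0.8]
grip_width: 0.722
gripper_force: 0.0
```

```bash
python3 plan.py "0.5198 -0.015 0.0345 100.4"
```

```text
at [ 0.5182 -0.015   0.058 ] 100.66 rp [-1.7997e+02 -2.0000e-02] F [ 0.5 -0.4 -0.8] w 62.8 t 35.8
0.5198 -0.015 0.0345 100.4
  [-0.001, 0.008, 0.117] 0.004
```

Call:
step_arm --increments '[{"jaw":0.45,"offset":[0,0.006,0.06],"roll":0.004},{"jaw":0.45,"offset":[0,0,0.057],"roll":0},{"jaw":0.45,"offset":[0,0,0],"roll":0},{"jaw":0.45,"offset":[0,0,0],"roll":0},{"jaw":-1,"offset":[0,0,0],"roll":0}]'

```text
t: 36.3
tcp_pos: [0.5198, -0.0152, 0.0349]
tool_rot: [-180.0, -0.0, 100.3]
force: [-0.6, 0.2, -0.1]
grip_width: 0.692
gripper_force: 0.0
```

Call:
step_arm --increments '[{"jaw":-1,"offset":[0,0,0],"roll":0},{"jaw":-1,"offset":[0,0,0],"roll":0},{"jaw":-1,"offset":[0,0,0],"roll":0},{"jaw":-1,"offset":[0,0,0],"roll":0},{"jaw":-1,"offset":[0,0,0],"roll":0}]'

```text
t: 36.8
tcp_pos: [0.52, -0.0152, 0.0353]
tool_rot: [180.0, 0.0, 100.3]
force: [-0.3, 0.3, 2.0]
grip_width: 0.574
gripper_force: 6.0
```

Call:
step_arm --increments '[{"jaw":0.3,"offset":[0,0,0],"roll":0},{"jaw":0.3,"offset":[0,0,0],"roll":0},{"jaw":0.3,"offset":[0,0,0],"roll":0},{"jaw":0.45,"offset":[0,0,-0.1],"roll":0},{"jaw":0.45,"offset":[0,0,-0.1],"roll":0}]'

```text
t: 37.3
tcp_pos: [0.5186, -0.015, 0.0744]
tool_rot: [-179.9, -0.1, 100.3]
force: [0.0, 0.0, 0.3]
grip_width: 0.711
gripper_force: 0.0
```

```bash
python3 chk.py 14 | grep s; python3 plan.py "f .5198 -.015 .0745 100.4" "0.6063 0.0008 0.07 100.4"
```

```text
s0 d mm [19.8  0.9] yaw 2.0 hidden (np.float64(0.0306), [-1.7, -4.3])
s1 d mm [0.9 1.8] yaw 11.0 hidden (np.float64(0.0329), [8.3, 1.3])
at [ 0.5218 -0.0156  0.0775] 100.26 rp [1.7974e+02 1.0000e-01] F [0.1 0.1 0.7] w 62.4 t 37.4
0.6063 0.0008 0.07 100.4
  [0.0, 0.22, 0.011] -0.0
  [0.0, 0.22, 0.011] -0.0
```

Call:
step_arm --increments '[{"jaw":0.45,"offset":[0,0.22,0.011],"roll":0},{"jaw":0.45,"offset":[0,0.215,0.011],"roll":0},{"jaw":0.45,"offset":[0,0,0],"roll":0},{"jaw":0.45,"offset":[0,0,0],"roll":0},{"jaw":0.45,"offset":[0,0,0],"roll":0}]'

```text
t: 37.9
tcp_pos: [0.6039, 0.0004, 0.0694]
tool_rot: [-179.9, -0.0, 100.3]
force: [-0.8, 0.1, 0.4]
grip_width: 0.722
gripper_force: 0.0
```

```bash
python3 plan.py "0.6063 0.0005 0.0345 100.4"
```

```text
at [6.039e-01 4.000e-04 6.940e-02] 100.26 rp [-1.7987e+02 -4.0000e-02] F [-0.8  0.1  0.4] w 62.8 t 37.9
0.6063 0.0005 0.0345 100.4
  [-0.001, 0.012, 0.175] -0.002
```

Call:
step_arm --increments '[{"jaw":0.45,"offset":[0,0.008,0.09],"roll":0},{"jaw":0.45,"offset":[0,0,0.085],"roll":0},{"jaw":0.45,"offset":[0,0,0],"roll":0},{"jaw":0.45,"offset":[0,0,0],"roll":0},{"jaw":-1,"offset":[0,0,0],"roll":0}]'

```text
t: 38.4
tcp_pos: [0.6071, 0.0005, 0.0363]
tool_rot: [180.0, 0.0, 100.3]
force: [-1.2, 0.1, -0.3]
grip_width: 0.694
gripper_force: 0.0
```

Call:
step_arm --increments '[{"jaw":-1,"offset":[0,0,0],"roll":0},{"jaw":-1,"offset":[0,0,0],"roll":0},{"jaw":-1,"offset":[0,0,0],"roll":0},{"jaw":-1,"offset":[0,0,0],"roll":0},{"jaw":-1,"offset":[0,0,0],"roll":0}]'

```text
t: 38.9
tcp_pos: [0.6075, 0.0005, 0.0363]
tool_rot: [179.9, 0.0, 100.3]
force: [0.2, -0.4, 4.2]
grip_width: 0.579
gripper_force: 6.0
```

Call:
step_arm --increments '[{"jaw":0.3,"offset":[0,0,0],"roll":0},{"jaw":0.3,"offset":[0,0,0],"roll":0},{"jaw":0.3,"offset":[0,0,0],"roll":0},{"jaw":0.5,"offset":[0,0,-0.1],"roll":0},{"jaw":0.5,"offset":[0,0,-0.1],"roll":0}]'

```text
t: 39.4
tcp_pos: [0.6056, 0.0008, 0.0746]
tool_rot: [-179.8, -0.1, 100.3]
force: [0.3, -0.6, 0.4]
grip_width: 0.723
gripper_force: 0.0
```

```bash
python3 chk.py 15 | grep -E "s|r1"; python3 plan.py "f .6063 .0005 .0745 100.4" "0.6213 -0.0807 0.07 100.4"
```

```text
r1 d mm [0.5 1. ] yaw 20.9 hidden (np.float64(0.0331), [2.8, 6.9])
s0 d mm [-10.4   0. ] yaw 15.2 hidden hidden
s1 d mm [0.9 1.2] yaw 16.0 hidden hidden
at [6.09e-01 4.00e-04 7.83e-02] 100.26 rp [1.7973e+02 8.0000e-02] F [0.7 1.4 0. ] w 64.6 t 39.5
0.6213 -0.0807 0.07 100.4
  [-0.206, 0.0, 0.011] -0.0
  [-0.207, 0.0, 0.011] -0.0
```

Call:
step_arm --increments '[{"jaw":0.6,"offset":[-0.203,0,0],"roll":0},{"jaw":0.6,"offset":[-0.203,0,0],"roll":0},{"jaw":0.6,"offset":[0,0,0.1],"roll":0},{"jaw":0.6,"offset":[0,0,0],"roll":0},{"jaw":0.6,"offset":[0,0,0],"roll":0}]'

```text
t: 40.0
tcp_pos: [0.6199, -0.0787, 0.0539]
tool_rot: [-179.8, -0.1, 100.3]
force: [0.5, 0.6, -0.2]
grip_width: 0.8
gripper_force: 0.0
```

Call:
step_arm --increments '[{"jaw":0.6,"offset":[0,0,0],"roll":0},{"jaw":0.6,"offset":[0,0,0],"roll":0}]'

```text
t: 40.2
tcp_pos: [0.6217, -0.0785, 0.0561]
tool_rot: [180.0, 0.0, 100.3]
force: [0.1, -0.1, -0.4]
grip_width: 0.798
gripper_force: 0.0
```

```bash
python3 plan.py "0.6213 -0.0795 0.0345 100.4"; python3 chk.py 16
```

```text
at [ 0.6217 -0.0785  0.0561] 100.33 rp [1.7996e+02 2.0000e-02] F [ 0.1 -0.1 -0.4] w 69.4 t 40.2
0.6213 -0.0795 0.0345 100.4
  [-0.004, -0.003, 0.108] -0.001
r0 d mm [1.  0.1] yaw 20.4 hidden hidden
r1 d mm [10.9 -3.9] yaw 12.4 hidden hidden
s0 d mm [0.9 0.4] yaw 10.6 hidden (np.float64(0.0301), [0.7, 0.0])
s1 d mm [ 0.9 -0. ] yaw 11.4 hidden (np.float64(0.03), [-0.2, 1.3])
o0 d mm [0.4 0.2] yaw 11.3 (np.float64(0.0313), [-0.4, 1.9]) (np.float64(0.0301), [0.2, 2.5])
o1 d mm [0.7 0.5] yaw 11.0 (np.float64(0.0314), [-2.4, 1.9]) (np.float64(0.03), [-0.9, -1.1])
```

All the others now read 30 mm and flat. Next is round1.

Call:
step_arm --increments '[{"jaw":0.6,"offset":[-0.004,-0.002,0.06],"roll":0},{"jaw":0.6,"offset":[0,0,0.048],"roll":0},{"jaw":0.6,"offset":[0,0,0],"roll":0},{"jaw":0.6,"offset":[0,0,0],"roll":0},{"jaw":-1,"offset":[0,0,0],"roll":0}]'

```text
t: 40.8
tcp_pos: [0.6209, -0.0802, 0.0337]
tool_rot: [-180.0, -0.0, 100.3]
force: [0.3, -0.3, -0.6]
grip_width: 0.764
gripper_force: 0.0
```

Call:
step_arm --increments '[{"jaw":-1,"offset":[0,0,0],"roll":0},{"jaw":-1,"offset":[0,0,0],"roll":0},{"jaw":-1,"offset":[0,0,0],"roll":0},{"jaw":-1,"offset":[0,0,0],"roll":0},{"jaw":-1,"offset":[-0.01,0,0],"roll":0}]'

```text
t: 41.3
tcp_pos: [0.6215, -0.0819, 0.0341]
tool_rot: [180.0, -0.0, 100.3]
force: [0.6, -0.2, 1.0]
grip_width: 0.64
gripper_force: 6.0
```

Call:
step_arm --increments '[{"jaw":-1,"offset":[0,0,0],"roll":0},{"jaw":0.4,"offset":[0,0,0],"roll":0},{"jaw":0.4,"offset":[0,0,0],"roll":0},{"jaw":0.5,"offset":[0,0,0],"roll":0},{"jaw":0.5,"offset":[0,0,-0.1],"roll":0}]'

```text
t: 41.8
tcp_pos: [0.6188, -0.0815, 0.0509]
tool_rot: [-179.7, -0.1, 100.3]
force: [-0.9, -0.4, 0.7]
grip_width: 0.738
gripper_force: 0.0
```

Call:
step_arm --increments '[{"jaw":0.5,"offset":[0,0,-0.2],"roll":0},{"jaw":0.5,"offset":[0,0,-0.2],"roll":0},{"jaw":0.5,"offset":[0,-0.2,-0.2],"roll":0},{"jaw":0.5,"offset":[0,-0.2,0],"roll":0},{"jaw":0.5,"offset":[0,-0.2,0],"roll":0}]'

```text
t: 42.3
tcp_pos: [0.5078, -0.1031, 0.171]
tool_rot: [179.8, 0.1, 100.3]
force: [-0.8, 0.2, -0.3]
grip_width: 0.753
gripper_force: 0.0
```

Call:
step_arm --increments '[{"jaw":0.5,"offset":[0,-0.2,0],"roll":0},{"jaw":0.5,"offset":[0,-0.1,0],"roll":0},{"jaw":0.5,"offset":[0,0,0],"roll":0},{"jaw":0.5,"offset":[0,0,0],"roll":0}]'

```text
t: 42.7
tcp_pos: [0.4496, -0.1136, 0.1699]
tool_rot: [179.9, 0.0, 100.2]
force: [-0.2, 0.4, 0.6]
grip_width: 0.748
gripper_force: 0.0
```

```bash
python3 chk.py 17
cat > pin.py <<'E'
from h import *
# black handle: silhouette fit of a 22 mm cylinder z .066-.156
P={c:np.load(f'pics/{c}17.npz')['p'] for c in('top','scene')}
import h
h.score=lambda p,k:-cv2.GaussianBlur(p.astype(np.float32),(0,0),.5).max(-1)
h.SH['h']=DISC(22);h.SH['c']=DISC(30)
for s in(P,{'top':P['top']},{'scene':P['scene']}):
    print(fit(s,'h',(.597,-.372,0),th=-45,z0=.066,z1=.156,half=.025))
E
python3 pin.py; python3 plan.py "0.6 -0.37 0.2 100"
```

```text
r0 d mm [ 0.9 -0.6] yaw 19.8 hidden (np.float64(0.03), [-1.5, 0.1])
r1 d mm [ 0.5 -0.9] yaw 8.8 (np.float64(0.0314), [2.5, -1.6]) (np.float64(0.0301), [0.7, 0.2])
s0 d mm [ 0.8 -0.6] yaw 11.1 (np.float64(0.0309), [-1.6, 0.3]) (np.float64(0.0299), [-1.3, -1.1])
s1 d mm [1.3 0.9] yaw 11.1 (np.float64(0.031), [-5.0, 0.9]) (np.float64(0.0298), [-1.5, 1.8])
o0 d mm [0.6 0.3] yaw 10.2 (np.float64(0.0312), [0.6, 1.3]) (np.float64(0.0302), [1.3, -0.4])
o1 d mm [1.1 0.5] yaw 10.3 (np.float64(0.0311), [-2.2, -1.3]) (np.float64(0.0301), [1.1, -1.5])
(array([ 0.6081063 , -0.37699181, -0.04058708]), np.float64(0.5771663575263736))
(array([ 0.60656518, -0.37724919,  0.16084562]), np.float64(0.4319218241042345))
(array([ 0.60799075, -0.37822044, -0.09983044]), np.float64(0.143101970865467))
at [ 0.4501 -0.1134  0.1697] 100.28 rp [1.7994e+02 3.0000e-02] F [ 0.3  0.4 -1.1] w 65.1 t 42.8
0.6 -0.37 0.2 100
  [-0.199, 0.073, -0.022] 0.001
  [-0.199, 0.073, -0.022] 0.001
  [-0.199, 0.073, -0.022] 0.001
  [-0.199, 0.073, -0.021] 0.0
  [-0.2, 0.073, -0.022] 0.001
  [-0.199, 0.074, -0.021] 0.0
  [-0.2, 0.073, -0.022] 0.001
```

Run:
```python
from h import *
t=np.load('pics/top17.npz')['p'][200:330,260:520];s=np.load('pics/scene17.npz')['p'][195:325,100:360]
cv2.imwrite('pics/c17.png',cv2.resize(np.vstack([t,s]),None,fx=2.3,fy=2.3,interpolation=cv2.INTER_CUBIC)[:,:,::-1])
```

```text
(no output)
```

View pics/c17.png

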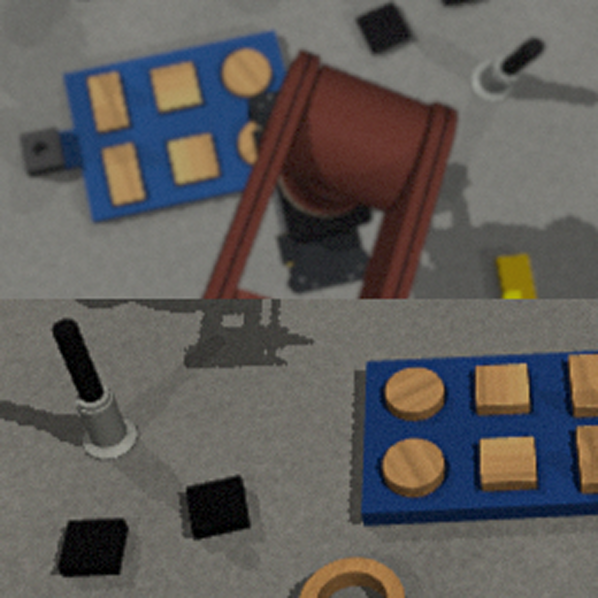

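All six blocks now lie flat in the recesses, in both the top and scene crops. Next I measure the pin more carefully, standing in the holder at (75,370) in the lower crop.

```bash
cat > pin.py <<'E'
from h import *
import h
P={c:np.load(f'pics/{c}17.npz')['p'] for c in('top','scene')}
for c in P:
    w=world(c,np.load(f'pics/{c}17.npz')['d'])
    for lo,hi in((.152,.162),(.1,.15),(.062,.075),(.03,.055)):
        m=(abs(w[...,0]-.6)<.05)&(abs(w[...,1]+.37)<.05)&(w[...,2]>lo)&(w[...,2]<hi);v=w[m]
        print(c,lo,m.sum(),v.mean(0).round(4) if m.sum() else '',v[:,:2].min(0).round(3),v[:,:2].max(0).round(3))
h.score=lambda p,k:-cv2.GaussianBlur(p.astype(np.float32),(0,0),.4).max(-1)
h.SH['h']=DISC(22)
for c in P:
    uv=proj(c,[[.603,-.375,z] for z in(.066,.156)]);print(c,uv.round(1).tolist())
for s in({'top':P['top']},{'scene':P['scene']},P):
    r=min((fit(s,'h',(x,y,0),th=t,z0=.066,z1=.156,half=.03) for x in(.595,.605) for y in(-.365,-.378) for t in(-45,-60)),key=lambda r:r[1]);print(r)
E
python3 pin.py
```

```text
top 0.152 64 [ 0.6096 -0.3773  0.1571] [ 0.6   -0.388] [ 0.62  -0.368]
top 0.1 72 [ 0.6058 -0.3716  0.1265] [ 0.599 -0.386] [ 0.617 -0.367]
top 0.062 53 [ 0.6065 -0.3727  0.0675] [ 0.594 -0.391] [ 0.624 -0.36 ]
top 0.03 45 [ 0.6019 -0.3683  0.0436] [ 0.593 -0.385] [ 0.622 -0.361]
scene 0.152 78 [ 0.6096 -0.3767  0.1551] [ 0.597 -0.388] [ 0.621 -0.366]
scene 0.1 202 [ 0.6145 -0.3727  0.1251] [ 0.6   -0.386] [ 0.621 -0.365]
scene 0.062 90 [ 0.6146 -0.3725  0.0673] [ 0.594 -0.392] [ 0.627 -0.361]
scene 0.03 131 [ 0.6187 -0.3698  0.0427] [ 0.6   -0.391] [ 0.629 -0.359]
top [[479.1, 231.6], [490.6, 222.4]]
scene [[141.6, 234.3], [129.5, 204.8]]
(array([ 0.60876338, -0.37689916,  0.00822681]), np.float64(0.3035830618892508))
(array([ 0.6072741 , -0.37858632, -0.08892544]), np.float64(0.10235882773409578))
(array([ 0.6078003 , -0.37805541,  0.08628789]), np.float64(0.40916645272120544))
```

Run:
```python
from h import *
from scipy.ndimage import gaussian_filter
for c in('top','scene'):
    p=np.load(f'pics/{c}17.npz')['p'].astype(float).mean(-1)
    u0,v0=proj(c,[[.534,.1602,.05]])[0];print(c,'expected',u0.round(1),v0.round(1))
    r=5;ui,vi=int(round(u0)),int(round(v0));w=p[vi-r-4:vi+r+5,ui-r-4:ui+r+5];print(w.round().astype(int))
```

```text
top expected 276.9 264.8
[[109 109 110 112 109 104 104  99  96  95  90  85  80  75  72  71  80  89
   97]
 [107 102  99  95  93  90  85  82  77  71  73  73  68  66  67  63  63  71
   78]
 [100  87  81  81  75  71  70  70  70  66  69  68  66  66  66  63  61  57
   55]
 [ 96  79  73  72  68  67  69  65  66  63  66  65  67  64  62  63  60  57
   50]
 [ 93  74  69  64  67  68  67  64  61  64  64  66  63  65  62  62  58  54
   47]
 [ 96  74  66  61  64  68  65  58  56  52  56  58  65  62  64  59  60  55
   49]
 [ 97  80  68  66  66  65  60  53  40  40  42  47  54  61  65  64  59  55
   47]
 [ 98  82  67  63  64  63  56  41  32  29  36  37  49  58  61  61  58  54
   49]
 [104  90  72  64  66  60  47  33  29  27  24  39  46  59  61  65  60  56
   51]
 [105  89  70  66  67  60  46  39  30  33  45  54  56  59  63  59  60  59
   53]
 [108  89  75  66  67  61  59  44  40  50  58  58  63  62  67  62  63  59
   51]
 [105  91  74  68  69  65  63  54  49  55  60  64  67  65  65  65  63  61
   55]
 [105  92  80  69  63  67  62  66  63  64  64  62  67  64  67  65  62  61
   55]
 [106  99  80  68  67 
[... 1331 characters left out ...]
  29  17  21  16  22  18  24  39  45  45  42
   44]
 [ 37  36  40  44  44  42  34  21  17  19  19  17  19  34  40  46  45  40
   41]
 [ 48  49  46  47  41  44  40  42  24  19  27  21  39  37  46  41  47  42
   48]
 [ 44  45  39  44  41  43  47  52  40  39  45  40  47  47  42  49  45  47
   44]
 [ 47  43  48  45  43  44  48  41  48  48  49  41  49  46  50  35  50  42
   43]
 [ 43  43  45  44  44  41  46  45  49  43  47  46  44  47  46  45  42  51
   45]
 [ 35  51  44  47  47  47  48  49  48  45  41  44  45  48  48  41  42  44
   33]
 [ 27  40  32  35  37  34  28  35  28  32  30  28  26  24  24  25  31  31
   32]
 [ 22  24  28  27  27  22  32  14  26  28  13  24  17  22  22  16  25  20
   19]]
```

```bash
python3 plan.py "0.46 -0.12 0.205 100.3" "0.6070 -0.3775 0.205 100.3" "0.6070 -0.3775 0.115 100.3"
```

```text
at [ 0.4501 -0.1134  0.1697] 100.28 rp [1.7994e+02 3.0000e-02] F [ 0.3  0.4 -1.1] w 65.1 t 42.8
0.46 -0.12 0.205 100.3
  [-0.041, 0.043, -0.177] -0.0
0.6070 -0.3775 0.205 100.3
  [-0.2, 0.071, 0.0] -0.0
  [-0.2, 0.07, 0.0] -0.0
  [-0.2, 0.071, 0.0] -0.0
  [-0.2, 0.07, 0.0] -0.0
  [-0.199, 0.071, 0.0] -0.0
  [-0.2, 0.07, 0.0] -0.0
  [-0.199, 0.071, 0.0] -0.0
0.6070 -0.3775 0.115 100.3
  [0.0, 0.0, 0.225] -0.0
  [0.0, 0.0, 0.225] -0.0
```

Call:
step_arm --increments '[{"jaw":0.5,"offset":[-0.041,0.043,-0.177],"roll":0},{"jaw":0.5,"offset":[-0.2,0.071,0],"roll":0},{"jaw":0.5,"offset":[-0.2,0.07,0],"roll":0},{"jaw":0.5,"offset":[-0.2,0.071,0],"roll":0},{"jaw":0.5,"offset":[-0.2,0.07,0],"roll":0}]' --grip_force 30

```text
t: 43.3
tcp_pos: [0.5448, -0.2686, 0.2042]
tool_rot: [180.0, -0.0, 100.3]
force: [1.2, 0.9, 0.8]
grip_width: 0.749
gripper_force: 0.0
```

Call:
step_arm --increments '[{"jaw":0.5,"offset":[-0.199,0.071,0],"roll":0},{"jaw":0.5,"offset":[-0.2,0.07,0],"roll":0},{"jaw":0.5,"offset":[-0.199,0.071,0],"roll":0},{"jaw":0.5,"offset":[0,0,0],"roll":0},{"jaw":0.5,"offset":[0,0,0],"roll":0}]'

```text
t: 43.8
tcp_pos: [0.6063, -0.3775, 0.2022]
tool_rot: [-179.9, -0.1, 100.2]
force: [-0.7, -0.4, -0.0]
grip_width: 0.751
gripper_force: 0.0
```

Call:
step_arm --increments '[{"jaw":0.5,"offset":[0,0,0],"roll":0},{"jaw":0.5,"offset":[0,0,0],"roll":0}]'

```text
t: 44.0
tcp_pos: [0.6061, -0.3762, 0.2052]
tool_rot: [180.0, 0.0, 100.3]
force: [-0.4, -0.7, 0.1]
grip_width: 0.747
gripper_force: 0.0
```

```bash
python3 plan.py "0.6070 -0.3775 0.115 100.3"
python3 - <<'E'
from h import *
shot('scene','s18');t=shot('top','t18')[0]
cv2.imwrite('pics/c18.png',cv2.resize(np.load('pics/s18.npz')['p'][100:280,60:260],None,fx=3,fy=3,interpolation=cv2.INTER_CUBIC)[:,:,::-1])
E
```

```text
at [ 0.6061 -0.3762  0.2052] 100.34 rp [1.7998e+02 1.0000e-02] F [-0.4 -0.7  0.1] w 65.0 t 44.0
0.6070 -0.3775 0.115 100.3
  [-0.004, 0.002, 0.226] 0.0
  [-0.003, 0.001, 0.225] 0.001
```

View pics/c18.png

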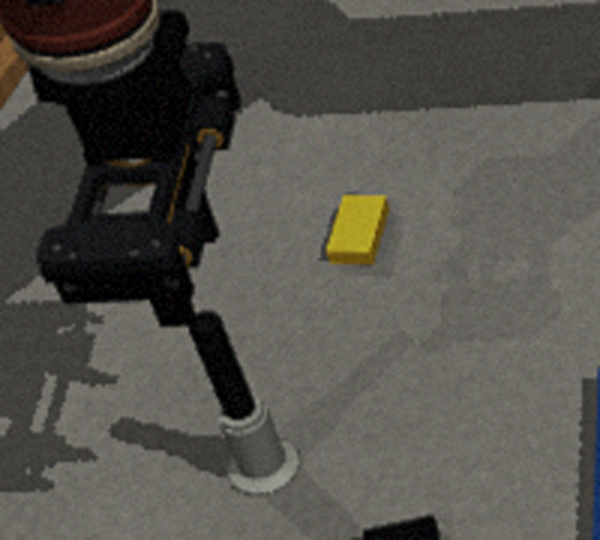

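Run:
```python
from h import *
uv=proj('scene',[[.6085,-.377,.156],[.640,-.371,.194],[.6085,-.377,.066]]);print(((uv-[60,100])*3).round())
```

```text
[[203. 320.]
 [177. 316.]
 [239. 408.]]
```

The projected fingertip (177,316) and handle top (203,320) both match the crop, so the gripper is aligned over the pin. I descend and grip.

Call:
step_arm --increments '[{"jaw":0.5,"offset":[-0.002,0.003,0.15],"roll":0},{"jaw":0.5,"offset":[-0.002,0,0.15],"roll":0},{"jaw":0.5,"offset":[0,0,0.15],"roll":0},{"jaw":0.5,"offset":[0,0,0],"roll":0},{"jaw":0.5,"offset":[0,0,0],"roll":0}]'

```text
t: 44.6
tcp_pos: [0.6064, -0.3776, 0.1152]
tool_rot: [-180.0, -0.0, 100.3]
force: [0.2, -0.6, 0.5]
grip_width: 0.752
gripper_force: 0.0
```

Call:
step_arm --increments '[{"jaw":-0.4,"offset":[0,0,0],"roll":0},{"jaw":-0.4,"offset":[0,0,0],"roll":0},{"jaw":-0.4,"offset":[0,0,0],"roll":0},{"jaw":-0.4,"offset":[0,0,0],"roll":0},{"jaw":-0.4,"offset":[0,0,0],"roll":0}]'

```text
t: 45.1
tcp_pos: [0.6067, -0.3783, 0.1152]
tool_rot: [180.0, 0.0, 100.3]
force: [-0.1, -0.2, -0.1]
grip_width: 0.382
gripper_force: 0.0
```

Call:
step_arm --increments '[{"jaw":-1,"offset":[0,0,0],"roll":0},{"jaw":-1,"offset":[0,0,0],"roll":0},{"jaw":-1,"offset":[0,0,0],"roll":0},{"jaw":-1,"offset":[0,0,0],"roll":0},{"jaw":-1,"offset":[0,0,0],"roll":0}]'

```text
t: 45.6
tcp_pos: [0.6065, -0.3781, 0.1146]
tool_rot: [-180.0, -0.0, 100.3]
force: [0.8, -0.1, 0.3]
grip_width: 0.247
gripper_force: 30.0
```

```bash
python3 plan.py "0.6070 -0.3775 0.19 100.3"
```

```text
at [ 0.6065 -0.3781  0.1146] 100.26 rp [-1.7999e+02 -1.0000e-02] F [ 0.8 -0.1  0.3] w 21.5 t 45.6
0.6070 -0.3775 0.19 100.3
  [0.001, 0.001, -0.189] -0.0
  [0.001, 0.002, -0.188] -0.001
```

Call:
step_arm --increments '[{"jaw":-1,"offset":[0,0,-0.03],"roll":0},{"jaw":-1,"offset":[0,0,-0.06],"roll":0},{"jaw":-1,"offset":[0,0,-0.09],"roll":0},{"jaw":-1,"offset":[0,0,-0.1],"roll":0},{"jaw":-1,"offset":[0,0,-0.12],"roll":0}]'

```text
t: 46.1
tcp_pos: [0.6066, -0.3781, 0.1968]
tool_rot: [180.0, 0.0, 100.3]
force: [0.6, 0.3, -0.1]
grip_width: 0.247
gripper_force: 30.0
```

Call:
step_arm --increments '[{"jaw":-1,"offset":[0,0,0],"roll":0},{"jaw":-1,"offset":[0,0,0],"roll":0},{"jaw":-1,"offset":[0,0,0],"roll":0}]'

```text
t: 46.4
tcp_pos: [0.606, -0.3777, 0.1935]
tool_rot: [-179.9, -0.1, 100.3]
force: [-0.6, 0.3, -1.1]
grip_width: 0.25
gripper_force: 30.0
```

```bash
python3 plan.py "0.5328 0.16 0.192 100.4"; python3 chk.py 19
python3 - <<'E'
from h import *
cv2.imwrite('pics/c19.png',cv2.resize(np.load('pics/scene19.npz')['p'][100:300,60:340],None,fx=2.5,fy=2.5,interpolation=cv2.INTER_CUBIC)[:,:,::-1])
E
```

```text
at [ 0.606  -0.3777  0.1935] 100.26 rp [-1.7993e+02 -7.0000e-02] F [-0.6  0.3 -1.1] w 21.7 t 46.4
0.5328 0.16 0.192 100.4
  [0.226, 0.01, 0.001] -0.0
  [0.226, 0.01, 0.001] -0.0
  [0.226, 0.01, 0.001] -0.0
  [0.226, 0.01, 0.001] -0.0
  [0.226, 0.01, 0.0] -0.0
  [0.226, 0.01, 0.001] -0.0
  [0.226, 0.01, 0.0] -0.0
  [0.226, 0.01, 0.001] -0.0
  [0.226, 0.01, 0.0] -0.001
  [0.226, 0.01, 0.001] -0.0
  [0.225, 0.01, 0.0] -0.001
  [0.226, 0.01, 0.001] -0.0
r0 d mm [1.4 0.1] yaw 25.5 (np.float64(0.0313), [0.1, 1.3]) (np.float64(0.0299), [3.0, 0.1])
r1 d mm [ 0.5 -0.7] yaw 11.8 (np.float64(0.0317), [3.0, -0.6]) (np.float64(0.0299), [-1.5, -0.1])
s0 d mm [ 0.6 -0.4] yaw 11.0 (np.float64(0.0308), [-1.3, 0.3]) (np.float64(0.0302), [1.2, -0.0])
s1 d mm [1.1 1.1] yaw 10.5 (np.float64(0.0316), [-1.0, -0.8]) (np.float64(0.0302), [-0.5, 0.5])
o0 d mm [0.3 0.4] yaw 11.1 (np.float64(0.0311), [-3.1, -0.5]) (np.float64(0.0299), [1.7, -0.9])
o1 d mm [0.7 0.4] yaw 11.0 (np.float64(0.031), [-1.9, 0.4]) (np.float64(0.0301), [-1.5, 0.6])
```

View pics/c19.png

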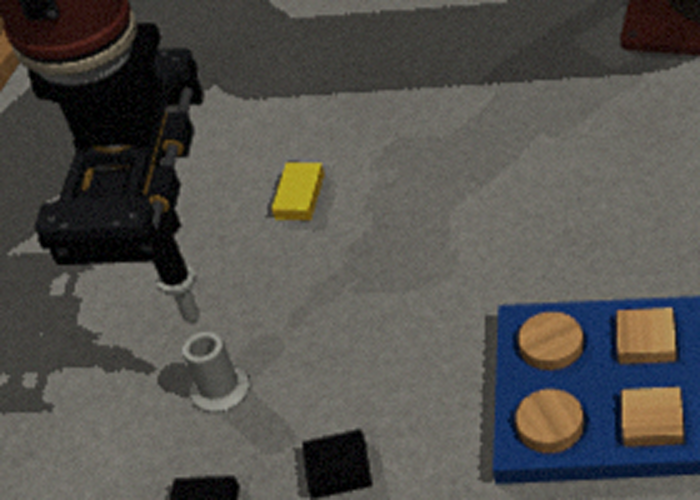

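The pin is clear of the holder, with its tip at (193,318) and the bore open at (205,345). All six blocks still read 30 mm and flat, so I carry the pin to the boss.

Call:
step_arm --increments '[{"jaw":-1,"offset":[0.226,0.01,0],"roll":0},{"jaw":-1,"offset":[0.226,0.01,0],"roll":0},{"jaw":-1,"offset":[0.226,0.01,0],"roll":0},{"jaw":-1,"offset":[0.226,0.01,0],"roll":0},{"jaw":-1,"offset":[0.226,0.01,0],"roll":0}]'

```text
t: 47.0
tcp_pos: [0.5751, -0.152, 0.1935]
tool_rot: [-179.9, -0.1, 100.2]
force: [0.9, 0.2, -0.5]
grip_width: 0.242
gripper_force: 30.0
```

Call:
step_arm --increments '[{"jaw":-1,"offset":[0.226,0.01,0],"roll":0},{"jaw":-1,"offset":[0.226,0.01,0],"roll":0},{"jaw":-1,"offset":[0.226,0.01,0],"roll":0},{"jaw":-1,"offset":[0.226,0.01,0],"roll":-0.001},{"jaw":-1,"offset":[0.226,0.01,0],"roll":0}]'

```text
t: 47.5
tcp_pos: [0.5445, 0.072, 0.1937]
tool_rot: [-179.9, -0.0, 100.3]
force: [0.8, 0.1, -0.8]
grip_width: 0.245
gripper_force: 30.0
```

Call:
step_arm --increments '[{"jaw":-1,"offset":[0.225,0.01,0],"roll":-0.001},{"jaw":-1,"offset":[0.226,0.01,0],"roll":0},{"jaw":-1,"offset":[0,0,0.1],"roll":0},{"jaw":-1,"offset":[0,0,0],"roll":0},{"jaw":-1,"offset":[0,0,0],"roll":0}]'

```text
t: 48.0
tcp_pos: [0.5325, 0.1592, 0.1736]
tool_rot: [-179.8, 0.0, 100.4]
force: [0.2, -0.2, -1.0]
grip_width: 0.25
gripper_force: 30.0
```

Call:
step_arm --increments '[{"jaw":-1,"offset":[0,0,0],"roll":0},{"jaw":-1,"offset":[0,0,0],"roll":0},{"jaw":-1,"offset":[0,0,0],"roll":0}]'

```text
t: 48.3
tcp_pos: [0.534, 0.1589, 0.1754]
tool_rot: [179.9, 0.0, 100.3]
force: [-1.0, -0.8, -1.5]
grip_width: 0.242
gripper_force: 30.0
```

```bash
python3 plan.py "0.5328 0.16 0.155 100.4";python3 - <<'E'
from h import *
shot('scene','s20');t=shot('top','t20')[0]
p=np.load('pics/s20.npz')['p'][140:280,320:490];cv2.imwrite('pics/c20.png',cv2.resize(p,None,fx=4,fy=4,interpolation=cv2.INTER_CUBIC)[:,:,::-1])
E
```

```text
at [0.534  0.1589 0.1754] 100.3 rp [1.7994e+02 1.0000e-02] F [-1.  -0.8 -1.5] w 21.0 t 48.3
0.5328 0.16 0.155 100.4
  [0.006, -0.005, 0.102] -0.002
```

View pics/c20.png

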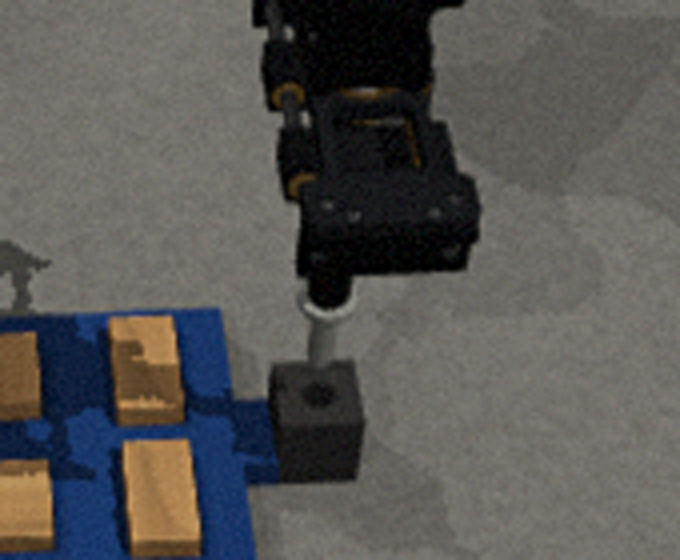

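The pin tip is at (320,366) and the hole at (318,395) in the crop. I check both against projections.

Run:
```python
from h import *
f=lambda X:((proj('scene',X)-[320,140]+.5)*4-.5).round(1).tolist()
print('tip bottom centre',f([[.5328,.1595,.0728],[.5344,.160,.0728]]),'collar',f([[.5344,.16,.1208]]))
print('hole', f([[.5328,.16,.05],[.5344,.1605,.05]]))
p=np.load('pics/s20.npz')['p'].mean(-1)[215:255,385:415]
g=cv2.GaussianBlur(p.astype(np.float32),(0,0),.6)
print('shank cols per row (centroid bright):')
for v in range(220,233):
    r=p[v-215]; print(v,r.round().astype(int)[4:26].tolist())
w=p[234-215:246-215,8:24];m=w<32;vv,uu=np.nonzero(m);print('hole px',uu.mean()+393,vv.mean()+234,m.sum(),'crop',(uu.mean()+393-320+.5)*4-.5,(vv.mean()+234-140+.5)*4-.5)
```

```text
tip bottom centre [[318.6, 362.9], [319.4, 365.3]] collar [[328.3, 303.1]]
hole [[315.6, 391.2], [316.4, 393.6]]
shank cols per row (centroid bright):
220 [119, 113, 114, 107, 109, 112, 109, 108, 88, 54, 55, 63, 79, 81, 83, 83, 94, 104, 111, 107, 103, 109]
221 [109, 108, 113, 107, 107, 110, 110, 104, 87, 57, 57, 65, 62, 62, 81, 95, 108, 113, 115, 108, 111, 110]
222 [107, 112, 113, 106, 117, 112, 118, 110, 83, 53, 57, 62, 73, 77, 92, 103, 113, 113, 111, 110, 109, 114]
223 [104, 111, 111, 109, 113, 117, 117, 113, 71, 50, 58, 65, 78, 83, 88, 101, 110, 108, 109, 112, 114, 111]
224 [109, 112, 105, 115, 110, 119, 118, 110, 63, 55, 62, 70, 75, 85, 86, 108, 112, 110, 112, 108, 112, 109]
225 [109, 105, 105, 108, 116, 109, 118, 107, 53, 52, 61, 69, 78, 81, 87, 109, 111, 108, 109, 109, 112, 114]
226 [104, 102, 109, 114, 111, 109, 110, 108, 48, 52, 59, 68, 74, 83, 89, 106, 107, 107, 104, 115, 113, 113]
227 [112, 112, 115, 115, 111, 110, 115, 96, 48, 52, 62, 70, 80, 83, 93, 109, 112, 108, 110, 108, 112, 113]
228 [114, 110, 109, 114, 115, 115, 109, 95, 51, 57, 63, 75, 83, 84, 99, 111, 114, 109, 107, 109, 115, 114]
229 [107, 103, 108, 113, 115, 116, 111, 108, 56, 59, 61, 78, 81, 90, 87, 100, 99, 94, 81, 97, 115, 102]
230 [89, 85, 83, 78, 74, 72, 69, 71, 51, 52, 67, 76, 77, 66, 52, 52, 59, 56, 54, 75, 105, 96]
231 [53, 54, 52, 48, 46, 47, 50, 45, 48, 53, 65, 72, 61, 47, 38, 36, 39, 40, 41, 62, 100, 100]
232 [42, 52, 44, 43, 43, 48, 38, 40, 39, 43, 50, 46, 49, 40, 43, 44, 43, 40, 43, 55, 103, 102]
hole px 399.28205128205127 238.33333333333334 39 crop 318.6282051282051 394.83333333333337
```

Call:
step_arm --increments '[{"jaw":-1,"offset":[0.008,0.001,0.04],"roll":-0.001},{"jaw":-1,"offset":[0,0,0.03],"roll":0},{"jaw":-1,"offset":[0,0,0],"roll":0},{"jaw":-1,"offset":[0,0,0],"roll":0},{"jaw":-1,"offset":[0,0,0],"roll":0}]'

```text
t: 48.9
tcp_pos: [0.5334, 0.1613, 0.1607]
tool_rot: [180.0, 0.0, 100.4]
force: [0.4, 0.0, -1.3]
grip_width: 0.247
gripper_force: 30.0
```

Call:
step_arm --increments '[{"jaw":-1,"offset":[0,0,0.02],"roll":0},{"jaw":-1,"offset":[0,0,0.02],"roll":0},{"jaw":-1,"offset":[0,0,0.02],"roll":0},{"jaw":-1,"offset":[0,0,0],"roll":0},{"jaw":-1,"offset":[0,0,0],"roll":0}]'

```text
t: 49.4
tcp_pos: [0.5331, 0.1613, 0.1484]
tool_rot: [-180.0, 0.0, 100.4]
force: [0.3, -0.4, -0.1]
grip_width: 0.245
gripper_force: 30.0
```

```bash
python3 plan.py "0.5334 0.1608 0.105 100.4"
```

```text
at [0.5331 0.1613 0.1484] 100.44 rp [-179.97    0.  ] F [ 0.3 -0.4 -0.1] w 21.3 t 49.4
0.5334 0.1608 0.105 100.4
  [-0.002, 0.001, 0.217] 0.001
```

Call:
step_arm --increments '[{"jaw":-1,"offset":[-0.001,0,0.02],"roll":0},{"jaw":-1,"offset":[0,0,0.02],"roll":0},{"jaw":-1,"offset":[0,0,0],"roll":0},{"jaw":-1,"offset":[0,0,0],"roll":0}]'

```text
t: 49.8
tcp_pos: [0.5332, 0.1611, 0.1404]
tool_rot: [-180.0, -0.0, 100.4]
force: [0.5, -0.1, -1.4]
grip_width: 0.245
gripper_force: 30.0
```

Call:
step_arm --increments '[{"jaw":-1,"offset":[0,0,0.02],"roll":0},{"jaw":-1,"offset":[0,0,0.02],"roll":0},{"jaw":-1,"offset":[0,0,0],"roll":0},{"jaw":-1,"offset":[0,0,0],"roll":0}]'

```text
t: 50.2
tcp_pos: [0.5332, 0.1611, 0.1324]
tool_rot: [-180.0, -0.0, 100.4]
force: [-0.3, 0.2, -1.1]
grip_width: 0.25
gripper_force: 30.0
```

Call:
step_arm --increments '[{"jaw":-1,"offset":[0,0,0.03],"roll":0},{"jaw":-1,"offset":[0,0,0.03],"roll":0},{"jaw":-1,"offset":[0,0,0.03],"roll":0},{"jaw":-1,"offset":[0,0,0],"roll":0},{"jaw":-1,"offset":[0,0,0],"roll":0}]'

```text
t: 50.7
tcp_pos: [0.5331, 0.1611, 0.1143]
tool_rot: [-180.0, -0.0, 100.4]
force: [-0.6, -0.2, -1.2]
grip_width: 0.242
gripper_force: 30.0
```

Call:
step_arm --increments '[{"jaw":-1,"offset":[0,0,0.02],"roll":0},{"jaw":-1,"offset":[0,0,0.02],"roll":0},{"jaw":-1,"offset":[0,0,0],"roll":0},{"jaw":-1,"offset":[0,0,0],"roll":0}]'

```text
t: 51.1
tcp_pos: [0.5333, 0.1611, 0.1066]
tool_rot: [-180.0, -0.0, 100.4]
force: [-0.1, -0.4, -1.6]
grip_width: 0.248
gripper_force: 30.0
```

Call:
step_arm --increments '[{"jaw":-1,"offset":[0,0,0.008],"roll":0},{"jaw":-1,"offset":[0,0,0.006],"roll":0},{"jaw":-1,"offset":[0,0,0],"roll":0},{"jaw":-1,"offset":[0,0,0],"roll":0}]'

```text
t: 51.5
tcp_pos: [0.5337, 0.1611, 0.1045]
tool_rot: [180.0, 0.0, 100.4]
force: [-1.9, -0.7, 4.2]
grip_width: 0.246
gripper_force: 30.0
```

Call:
step_arm --increments '[{"jaw":-0.2,"offset":[0,0,0],"roll":0},{"jaw":-0.2,"offset":[0,0,0],"roll":0},{"jaw":0.3,"offset":[0,0,0],"roll":0},{"jaw":0.3,"offset":[0,0,0],"roll":0},{"jaw":0.3,"offset":[0,0,0],"roll":0}]'

```text
t: 52.0
tcp_pos: [0.5333, 0.1611, 0.1037]
tool_rot: [-180.0, 0.0, 100.4]
force: [0.9, -1.4, -0.7]
grip_width: 0.578
gripper_force: 0.0
```

Call:
step_arm --increments '[{"jaw":0.3,"offset":[0,0,-0.1],"roll":0},{"jaw":0.3,"offset":[0,0,-0.15],"roll":0},{"jaw":0.3,"offset":[0,0,-0.2],"roll":0},{"jaw":0.3,"offset":[0,0,-0.1],"roll":0},{"jaw":0.3,"offset":[0,0,0],"roll":0}]'

```text
t: 52.5
tcp_pos: [0.5357, 0.1615, 0.2182]
tool_rot: [179.6, 0.0, 100.4]
force: [0.9, -0.1, -0.5]
grip_width: 0.646
gripper_force: 0.0
```

Call:
step_arm --increments '[{"jaw":0.3,"offset":[0.2,0,0],"roll":0},{"jaw":0.3,"offset":[0.2,0,0],"roll":0},{"jaw":0.3,"offset":[0.2,-0.05,0],"roll":0},{"jaw":0.3,"offset":[0.2,-0.05,0],"roll":0},{"jaw":0.3,"offset":[0.1,-0.05,0],"roll":0}]'

```text
t: 53.0
tcp_pos: [0.4692, 0.3349, 0.2119]
tool_rot: [-179.9, -0.0, 100.5]
force: [-0.3, -0.6, 0.3]
grip_width: 0.649
gripper_force: 0.0
```

Call:
step_arm --increments '[{"jaw":0.3,"offset":[0,0,0],"roll":0},{"jaw":0.3,"offset":[0,0,0],"roll":0},{"jaw":0.3,"offset":[0,0,0],"roll":0}]'

```text
t: 53.3
tcp_pos: [0.4715, 0.3316, 0.2131]
tool_rot: [-180.0, 0.0, 100.4]
force: [0.1, -0.7, -0.2]
grip_width: 0.653
gripper_force: 0.0
```

```bash
python3 chk.py 21
python3 - <<'E'
from h import *
for c in('top','scene'):
    w=world(c,np.load(f'pics/{c}21.npz')['d']);m=(abs(w[...,0]-.54)<.03)&(abs(w[...,1]-.16)<.03)&(w[...,2]>.13)&(w[...,2]<.2);v=w[m]
    if len(v): print(c,'handle top z',np.percentile(v[:,2],90).round(4),v[v[:,2]>.142].mean(0))
print(manip.get_state()['t'])
E
```

```text
r0 d mm [1.4 0.1] yaw 25.4 (np.float64(0.0315), [1.3, -0.3]) (np.float64(0.0302), [-0.9, -0.9])
r1 d mm [ 0.7 -0.8] yaw 11.3 (np.float64(0.0318), [-1.1, 0.3]) (np.float64(0.0298), [-0.7, -0.2])
s0 d mm [ 0.8 -0.6] yaw 11.1 (np.float64(0.0316), [-0.7, -1.2]) (np.float64(0.0301), [-0.2, 0.3])
s1 d mm [1.1 1.1] yaw 10.7 (np.float64(0.031), [0.4, -0.3]) (np.float64(0.0297), [0.1, -0.5])
o0 d mm [0.7 0.4] yaw 10.2 (np.float64(0.0314), [2.6, 0.5]) (np.float64(0.0299), [-1.6, -0.6])
o1 d mm [0.7 0.2] yaw 11.0 (np.float64(0.0314), [-1.5, 0.2]) (np.float64(0.0303), [0.4, 0.9])
top handle top z 0.149 [0.53633492 0.16035788 0.14684993]
scene handle top z 0.1475 [0.53607567 0.16164921 0.14582975]
53.4
```

View pics/scene21.png

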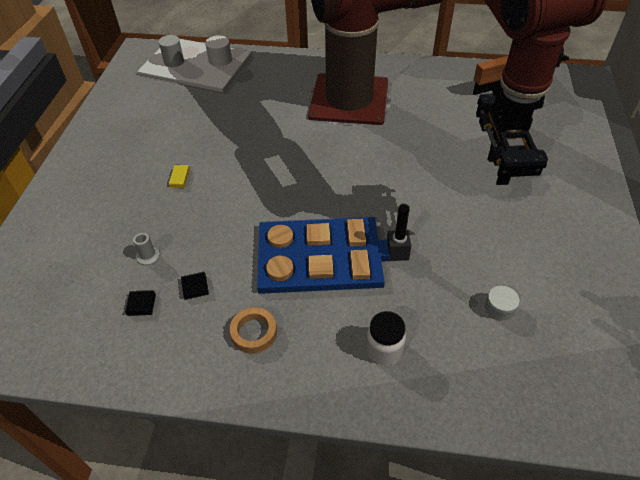

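All six blocks sit flat in the jig. The pin stands in the boss at (400,230) with its handle top at 146 mm, so the collar is resting on the boss. The bystanders are where they started, so I hand in.

```bash
python3 -c "
from h import *
print(manip.finish_job())"
```

```text
the job is handed in; nothing more can be done
None
```

The job is handed in: all six blocks are seated flat in their recesses, the pin was then drawn from its holder and pushed home until its collar rested on the boss, and the ink jar, tape roll and ink tin were left undisturbed; no verdict came back.

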